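Put the press punches away and lock the tooling drawer

TASK

Put the tablet-press punches back in the open tooling drawer, every one lying flat on the drawer's floor and none on top of another, then push the drawer fully home until it clicks in. Then lock it: take the red-handled T-key from its stand, pass its T-head down through the slot of the yellow ear and of the keeper under it until the collar sits on the ear, give it a quarter turn so that the head lies across the slot, and leave it there, with the other tools and the jar on the bench left alone.

Things in the scene. Friction and masses are not known exactly. Their poses are not given: they have to be found in the camera images.
- punch1_mid (a point): centre of a press punch (three or four of the four are present): steel, 100 mm long, lying flat; its x axis runs along it. Middle part a 26 x 26 x 60 mm square block from x = -25 to +35 mm, with round ends of 18 to 24 mm diameter (brass head at -x, brass tip at +x). 0.3 kg. Grip it across the square block.
- punch2_mid (a point): centre of a press punch (three or four of the four are present): steel, 100 mm long, lying flat; its x axis runs along it. Middle part a 26 x 26 x 60 mm square block from x = -25 to +35 mm, with round ends of 18 to 24 mm diameter (brass head at -x, brass tip at +x). 0.3 kg. Grip it across the square block.
- punch3_mid (a point): centre of a press punch (three or four of the four are present): steel, 100 mm long, lying flat; its x axis runs along it. Middle part a 26 x 26 x 60 mm square block from x = -25 to +35 mm, with round ends of 18 to 24 mm diameter (brass head at -x, brass tip at +x). 0.3 kg. Grip it across the square block.
- punch4_mid (a point): centre of a press punch (three or four of the four are present): steel, 100 mm long, lying flat; its x axis runs along it. Middle part a 26 x 26 x 60 mm square block from x = -25 to +35 mm, with round ends of 18 to 24 mm diameter (brass head at -x, brass tip at +x). 0.3 kg. Grip it across the square block.
- drawer (a joint): opening of the tooling drawer in m: 0 = fully home, about 0.14 at the start, at most 0.15. Slides with 1.5 N friction; between 12 and 4 mm from home a spring roller detent has to be overcome (steady push of about 12 N), which then pulls it home.
- drawer_floor (a point): centre of the drawer's inner floor (on its upper face), moves with the drawer. Its -x axis is the opening direction, z up. The inside is 120 mm (x) by 240 mm (y), walls 46 mm high above the floor, front wall 52 mm (12 mm thick). The floor lies 14 mm above the bench. With the drawer open 0.135 or more the inside is wholly clear of the cabinet's top.
- drawer_front (a point): middle of the outer face of the green drawer front (252 mm wide, from 8 to 66 mm above the bench), 45 mm above the bench; moves with the drawer; x points into the cabinet. Push it here, along +x. There is no protruding handle.
- ear_slot (a point): centre of the slot in the yellow ear, on the ear's top face, 60 mm above the bench; moves with the drawer. The ear is a 6 mm thick flat plate, 90 x 86 mm, on the left (+y) side of the drawer; the slot is 66 mm along its x by 20 mm along its y.
- keeper_slot (a point): centre of the slot in the dark fixed keeper plate (8 mm thick) on the cabinet's left side, on the plate's top face, 52 mm above the bench; slot 66 mm along its x by 20 mm along its y, open below (44 mm of room above the bench). The ear lies 2 mm above it and the two slots coincide when the drawer is home. White cabinet: 155 mm deep, 268 mm wide, 80 mm high; its left side is 46 mm from the slot's centre.
- key_grip (a point): centre of the red handle of the T-key: an upright plate 60 mm (its x) x 14 mm (its y) x 42 mm high, its z up along the shank. Key 127 mm long, 0.25 kg; this point is 106 mm above the underside of the T-head. At the start it stands upright in its stand.
- key_head (a point): centre of the key's T-head at its lower end: 58 mm along its x (parallel to the handle plate), 14 mm along y, 14 mm high. Shank 14 mm diameter above it; brass collar 34 mm diameter whose underside is 31 mm above this point (so this point is 31 mm below the ear's top face when the collar sits on the ear). From there it is locked by a quarter turn either way; the turn is free, with no stop.
- key_stand: grey stand for the key, fixed, 80 x 36 mm, 40 mm high; origin under its centre; the T-head stands in a 64 x 20 mm pocket (long side along x) whose floor is 6 mm above the bench. Lift the key straight up, at least 40 mm, to clear it.
- wrench_a: bystander, to be left alone: open-ended steel wrench, 140 mm long
- wrench_b: bystander, to be left alone: open-ended steel wrench, 190 mm long
- screwdriver: bystander, to be left alone: black-handled screwdriver, 200 mm long
- brush: bystander, to be left alone: flat brush with handle, 200 mm long
- jar: bystander, to be left alone: orange jar with white cap, 80 mm across, 100 mm high
Things that resemble listed ones, but are neither listed nor needed, are in the scene too. What is shaped like the part that bears punch2_mid but blue is not meant.

How it is judged:
By the outcome, as a careful person would: the job done as asked, in the order asked, and still so for the second after the job is handed in, with the robot touching nothing.
Of punch1, punch2, punch3, punch4 only 3 to 4 are there at a start; the rules pass over those that are not, and their reading is None.
At some moment in a run one of punch1, punch2, punch3, punch4 may be knocked a few centimetres aside while the robot is not near it.
It also fails if it takes over 200 s, if anything falls off the work surface, if the arm or the gripper's body presses on something with over 40 N, if the wrist force passes 120 N, or if a joint passes its speed limit or range.

ROBOT

A 6-joint arm with a two-finger parallel gripper is mounted at the origin on the work surface. World frame = base frame: x ahead of the robot, y to its left, z up, the work surface at z = 0. Lengths are in m, angles in rad, forces in N, time in s.
With the tool pointing down it reaches from about 0.35 to 0.875 m from the base axis. Payload 4.2 kg.
Tool frame: the origin (TCP) lies at the very end of the fingers, on their centre line; the grasp point (between the pads) lies arm.grasp_offset behind it (arm.grasp_offset is the distance from the TCP to the grasp point, in m); z points along the fingers, y is the line along which they close (so a half turn about z gives the same grasp; the last joint's range is limited). The gripper opens to 85 mm and grips with 20 to 120 N. Pads are 22 mm wide; open, the fingers measure 114 mm over their backs; the gripper's body (76 mm by 85 mm) begins 54 mm behind the grasp point. The pads swing forward as they close: fully open they stand 13 mm farther back than shut.
Start: joints at [-0.854, 0.385, 0.008, 0, -1.194, -0.259], TCP at [0.276, -0.561, 0.231] pointing down, gripper open.
Joint ranges: [-3.14, 3.14], [-1.21, 2.06], [-1.07, 1.41], [-3.16, 2.05], [-2.99, -0.16], [-3.1, 3.1]. Speed limits (rad/s): [2.79, 2.79, 3.14, 3.14, 3.14, 3.14].

INTERFACE

Orientations are given as a rotation vector (axis times angle).
In Python, from cell import status, optics, arm gives the robot as it stands.
- The arm moves only by the tool move_arm, never from a script. Its argument "moves" is a list of rows, each a list of 3 entries, a list of its own where there are three numbers: the shift along the tool's x, y, z in cm, then the turn, a rotation vector about the tool's x, y, z in degrees, then the opening, from -1 (shut) to 1 (fully open). In form: [[[dx, dy, dz], [rx, ry, rz], gripper], ...]. A call has 1 to 20 rows; each row shifts and turns the commanded pose from where the row before left it, along the tool's axes as they then stand; what a row does not reach is not made up. A row lasts 1/10 s, in which the tool goes at most 50 mm and 8.59 degrees, less where a joint would pass 70% of its speed; a pose out of reach is approached as far as the arm can. A call with a gripper value outside its range is refused whole. The fingers move at their own pace and stop on an object; "squeeze" is the grip in N (left out, the last holds). Time passes only in rows, so rows that do not move let the fingers close. It gives the time, the measured TCP pose, the force, the opening and the grip force at its end, in the units of the state.
- status.sense(): the state, without advancing time (a new reading comes with each control period).
- optics.camera(name): name is "scene" or "top" or "wrist"; returns a dict with "color" (400x640x3 uint8, red, green, blue), "depth" (400x640 float32, m along the optical axis (not along the pixel's ray), 0 where there is no reading), "fx", "fy", "cx", "cy" (pixels), "k1" (the pictures are not rectified: a ray, as slopes to the right and down, at radius r is drawn at 1 + k1 r^2 times it, then the intrinsics apply), "R" (3x3) and "t" (3): a world point X has camera coordinates R X + t; the wrist camera has in their place "mount" (4x4, takes a point from camera to tool coordinates, whose origin is the TCP and whose axes are the flange's). Camera axes: x right, y down, z forward; pixel columns grow to the right and rows downward; lengths in m; the calibration is good to about 2 mm. A picture is of the moment at which its call begins: read the wrist's pose just before it.
- arm.finish_job(): hands the job in; it is judged then, once.
Trained networks look in the newest picture that a camera, given by its name, has taken for a name from the list of things; names that differ only in an ending like _2 or _b are one class to them, and where a whole thing is asked for, a point or a joint stands for the part that bears it (a point fixed in the world has none). Each returns a list of dicts, best first, with "p" (0 to 1); they miss things now and then, are a little off and sometimes report something else, mostly with a low value. They report only what shows in the picture. A call takes as long as a camera call. They do not tell look-alikes from the thing itself.
- optics.silhouettes(name, camera): "region" (400x640 bool, what is visible of it).
- optics.tip_of(name, camera): "centre" ([x, y, z] in m, in world coordinates, good to about 4 mm: a listed point, or the origin of a listed thing).
The state is a dict: "time_s": time; "joints": joint angles; "joint_velocities": joint speeds; "joint_torque": joint torques, N m; "tool_pos": TCP position; "ee_rot": TCP orientation; "contact_force": force on the tool from outside, world axes, zero at the start; "ft_torque": the same for the moment, N m; "finger_gap": opening from 0.0 (shut) to 1.0 (fully open); "finger_force": force on a finger pad.
Only numpy, scipy, OpenCV 4.12 (cv2) and the standard library are available. Lean on these libraries where they do the work, as an engineer would, in place of code of your own. Each camera call takes 0.05 s, during which the arm holds its last target. There are 200 camera calls.

## Working session

There is one attempt and no reset: what is moved stays moved. The work goes in short steps, Python scripts to look and compute and a tool call to move; the robot and the scene stay as the last step left them, time stands still between calls to the robot, and variables do not carry over. Pictures are saved under pics/ and viewed, at most 14 in all, crops included, and the job is handed in when it is done.

Besides the shell and the picture viewer there is one more tool, called after "Request:" as name(argument=value, ...) on one line, values as JSON. move_arm: Moves the arm, as the interface text tells. Its arguments: {"type":"object","properties":{"moves":{"type":"array","items":{"type":"array"}},"squeeze":{"type":"number"}},"required":["moves"]}

```bash
mkdir -p pics; cat > h.py <<'E'
import numpy as np, cv2
from scipy.spatial.transform import Rotation as Ro
try:
    from cell import status, optics, arm
except Exception as e: print(e)
def save(im,fn): cv2.imwrite('pics/'+fn,cv2.cvtColor(im,cv2.COLOR_RGB2BGR))
def cam(name):
    s=status.sense(); c=optics.camera(name)
    if name=='wrist':
        T=np.eye(4);T[:3,:3]=Ro.from_rotvec(s['ee_rot']).as_matrix();T[:3,3]=s['tool_pos']
        W=T@np.array(c['mount'])
        c['R']=W[:3,:3].T; c['t']=-W[:3,:3].T@W[:3,3]
    return c
def cloud(c):
    h,w=c['depth'].shape; u,v=np.meshgrid(np.arange(w),np.arange(h))
    K=np.array([[c['fx'],0,c['cx']],[0,c['fy'],c['cy']],[0,0,1]],float)
    p=cv2.undistortPoints(np.stack([u,v],-1).reshape(-1,1,2).astype(float),K,np.array([c['k1'],0,0,0,0.]))[:,0]
    d=c['depth'].reshape(-1,1); P=np.hstack([p*d,d])
    X=(P-np.array(c['t']))@np.array(c['R']); X[d[:,0]==0]=np.nan
    return X.reshape(h,w,3)
def proj(c,X):
    K=np.array([[c['fx'],0,c['cx']],[0,c['fy'],c['cy']],[0,0,1]],float)
    return cv2.projectPoints(np.array(X,float).reshape(-1,1,3),cv2.Rodrigues(np.array(c['R']))[0],np.array(c['t'],float),K,np.array([c['k1'],0,0,0,0.]))[0][:,0]
def rect(X,m,zmin=-1):
    P=X[m]; P=P[~np.isnan(P[:,0])&(P[:,2]>zmin)]
    (cx,cy),(a,b),ang=cv2.minAreaRect((P[:,:2]*1000).astype(np.float32))
    return np.round([cx,cy,a,b,ang],1), np.round(np.percentile(P[:,2],[5,50,95])*1000,1)
E
python3 - <<'E'
from h import *
print(status.sense())
for n in ['top','scene']:
    c=cam(n); save(c['color'],n+'0.png'); X=cloud(c)
    print(n,c['fx'],c['k1'],np.nanmin(X.reshape(-1,3),0),np.nanmax(X.reshape(-1,3),0))
    for k in ['punch1_mid','drawer_floor','drawer_front','ear_slot','keeper_slot','key_grip','key_head','key_stand','jar']:
        for r in optics.tip_of(k,n): print(k,np.round(r['p'],2),np.round(r['centre'],3),proj(c,r['centre']).round()[0])
E
```

```text
{'time_s': 0.0, 'joints': array([-8.54387396e-01,  3.85559280e-01,  6.65361353e-03, -5.01010564e-04,
       -1.19400936e+00, -2.58597010e-01]), 'joint_velocities': array([ 0.00013556, -0.00174654, -0.000639  , -0.00054677,  0.0001023 ,
       -0.00102571]), 'joint_torque': array([-5.76663069e-06, -3.92291486e+01,  1.88404584e+01,  4.18642581e+00,
       -4.69665014e-03,  5.19359403e-06]), 'tool_pos': array([ 0.27600521, -0.56011367,  0.23023052]), 'ee_rot': array([ 0.71245063, -3.05914324, -0.00328238]), 'contact_force': array([-0.22353485,  0.09806368, -0.28904421]), 'ft_torque': array([-0.02312466,  0.00259659,  0.05336777]), 'finger_force': 0.0, 'finger_gap': 0.9950273818140559}
top 370.9641519383795 0.022589588896345107 [-0.1282002  -1.81210708 -0.77542741] [1.67486851 1.73671444 0.73648903]
drawer_front 0.78 [0.433 0.095 0.045] [278. 217.]
ear_slot 0.93 [0.493 0.268 0.063] [222. 199.]
keeper_slot 0.65 [0.638 0.255 0.054] [227. 153.]
key_grip 0.51 [0.49  0.401 0.112] [172. 198.]
key_head 0.83 [0.491 0.402 0.011] [184. 201.]
key_stand 0.65 [0.489 0.401 0.002] [186. 202.]
jar 0.66 
[... 267 characters left out ...]
25 -0.363  0.007] [218. 190.]
punch1_mid 0.41 [0.499 0.086 0.011] [360. 205.]
punch1_mid 0.33 [ 0.427 -0.188  0.009] [273. 188.]
punch1_mid 0.22 [ 0.733 -0.242  0.003] [250. 283.]
drawer_floor 0.91 [0.5   0.087 0.011] [361. 205.]
drawer_front 0.98 [0.427 0.094 0.044] [362. 179.]
drawer_front 0.68 [0.488 0.27  0.061] [423. 191.]
ear_slot 0.76 [0.491 0.271 0.06 ] [423. 192.]
keeper_slot 0.84 [0.638 0.251 0.053] [426. 237.]
key_grip 0.54 [0.488 0.402 0.114] [473. 179.]
key_head 0.73 [0.488 0.403 0.014] [462. 198.]
key_head 0.53 [0.43  0.093 0.045] [361. 180.]
key_stand 0.83 [0.489 0.404 0.001] [461. 200.]
key_stand 0.43 [0.49  0.402 0.013] [462. 199.]
jar 0.83 [ 0.736 -0.241  0.002] [250. 284.]
```

View pics/top0.png

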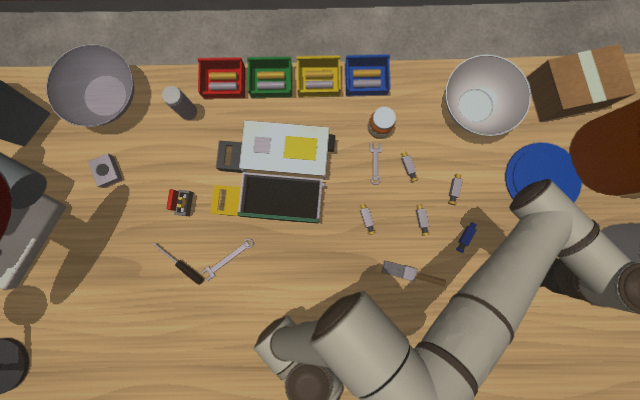

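View pics/scene0.png

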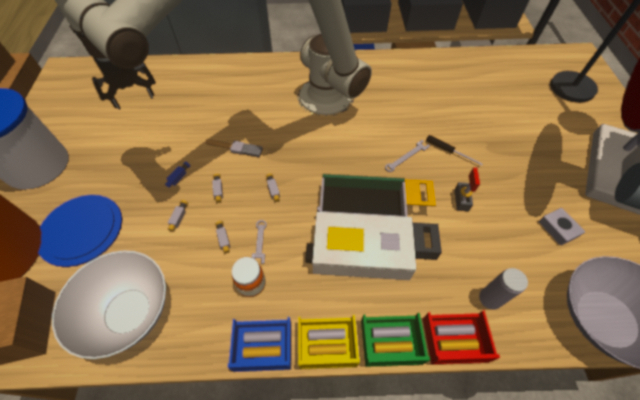

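Top view: four steel punches at about (367,219), (422,219), (455,188) and (409,166). The blue one at (467,237) is the look-alike and isn't meant. The open drawer is at (282,198), the ear at (225,200), the keeper at (230,155) and the key in its stand at (181,201). Next I'll measure these from depth.

```bash
cat >> h.py <<'E'
def psi():
    R=Ro.from_rotvec(status.sense()['ee_rot']).as_matrix(); return np.degrees(np.arctan2(R[1,0],R[0,0]))
def plan(x,y,z,ps):
    "shift in tool axes (cm) then rz (deg), tool kept pointing down; ps=yaw of tool x axis"
    s=status.sense(); R=Ro.from_rotvec(s['ee_rot']).as_matrix()
    d=R.T@(np.array([x,y,z])-s['tool_pos'])*100
    Rt=np.array([[np.cos(np.radians(ps)),np.sin(np.radians(ps)),0],[np.sin(np.radians(ps)),-np.cos(np.radians(ps)),0],[0,0,-1]])
    r=np.degrees(Ro.from_matrix(R.T@Rt).as_rotvec())
    print('t',round(s['time_s'],2),'pos',s['tool_pos'].round(4),'psi',round(psi(),1),'SHIFT',d.round(2),'ROT',r.round(2),'j6',round(s['joints'][5],2))
E
python3 - <<'E'
from h import *
print(arm.grasp_offset, psi(), np.round(optics.camera('wrist')['mount'],3).tolist())
c=cam('top');X=cloud(c);s=cam('scene');Xs=cloud(s)
for nm,cc,XX in(('top',c,X),('scene',s,Xs)):
    m=((XX[...,2]>.012)&(XX[...,2]<.04)&(XX[...,0]>.35)&(XX[...,0]<.75)&(XX[...,1]>-.45)&(XX[...,1]<-.07)).astype(np.uint8)
    n,l,st,ce=cv2.connectedComponentsWithStats(m)
    for i in range(1,n):
        if st[i,4]>40: print(nm,ce[i].round(),st[i,4],*rect(XX,l==i),cc['color'][l==i].mean(0).round())
    for a,(lo,hi,box) in {'cab':(.07,.09,(.5,.8,-.06,.24)),'ear':(.055,.064,(.4,.57,.2,.33)),'keep':(.047,.056,(.55,.75,.22,.33)),'key':(.088,.14,(.4,.6,.3,.5)),'front':(.062,.07,(.38,.5,-.08,.23)),'floor':(.01,.018,(.42,.58,-.04,.22))}.items():
        m=(XX[...,2]>lo)&(XX[...,2]<hi)&(XX[...,0]>box[0])&(XX[...,0]<box[1])&(XX[...,1]>box[2])&(XX[...,1]<box[3])
        if m.sum()>10: print(nm,a,m.sum(),*rect(XX,m))
E
```

```text
0.0187 -153.76735312346733 [[0.0, -0.946, -0.325, 0.083], [1.0, -0.0, 0.001, 0.0], [-0.001, -0.325, 0.946, -0.143], [0.0, 0.0, 0.0, 1.0]]
top [377. 133.] 62 [ 709.7 -230.5   77.6   30.3   66.8] [13.1 26.6 39.2] [89. 81. 68.]
top [410. 166.] 231 [ 595.1 -330.4   99.9   27.2   19.9] [15.6 22.8 27.1] [140. 127. 114.]
top [367. 219.] 241 [ 426.3 -187.2   99.7   28.4   16.8] [16.  22.9 27.4] [144. 131. 118.]
top [423. 219.] 247 [ 421.3 -364.9   99.4   26.4   10.9] [15.3 22.7 27.5] [139. 126. 114.]
top cab 4141 [648.6  73.4 268.3 156.1  84. ] [74.7 78.4 82.1]
top ear 704 [504.4 253.9 129.3 104.1   0.8] [55.7 58.5 62.5]
top keep 452 [633.6 255.1  71.8  91.3  88.5] [47.6 50.4 53.6]
top key 195 [486.2 401.1  15.9  60.1  82. ] [ 97.7 126.7 133.2]
top front 265 [457.   99.1 260.8  80.7  89.3] [62.4 64.4 68.3]
top floor 2240 [492.7  86.9 246.8 132.6  84.2] [10.4 12.8 16.3]
scene [217. 187.] 226 [ 421.8 -361.4  100.    26.1    8.9] [16.  26.4 30.6] [149. 126. 103.]
scene [273. 187.] 215 [ 426.4 -186.   102.4   25.4   15.9] [17.6 26.7 30.9] [152. 129. 104.]
scene [222. 236.] 274 [ 595.5 -327.2  101.    25.9   18.7] [16.7 26.7 30.6] [153. 130. 105.]
scene cab 5222 [649.7  72.9 267.2 157.   84. ] [78.7 81.9 84.7]
scene ear 677 [504.8 254.2 126.8 104.6   0.6] [57.7 61.5 63.6]
scene keep 572 [636.1 252.6  72.5  93.2  84.6] [49.9 53.4 55.6]
scene key 212 [489.4 401.6  15.   59.3  82.2] [ 97.8 126.3 136.2]
scene front 360 [456.6  96.8  85.3 265.7   0. ] [62.5 66.5 69.5]
scene floor 1743 [484.1  90.8 240.3  97.1  84.1] [12.7 15.6 17.6]
```

```bash
cat >> h.py <<'E'
def punches():
    for nm in('top','scene'):
        cc=cam(nm);XX=cloud(cc)
        m=((XX[...,2]>.012)&(XX[...,2]<.04)&(XX[...,0]>.33)&(XX[...,0]<.72)&(XX[...,1]>-.62)&(XX[...,1]<-.07)).astype(np.uint8)
        n,l,st,ce=cv2.connectedComponentsWithStats(m)
        for i in range(1,n):
            if st[i,4]>60: print(nm,ce[i].round(),st[i,4],*rect(XX,l==i),cc['color'][l==i].mean(0).round())
E
python3 - <<'E'
from h import *
punches()
plan(.426,-.1865,.10,-163.5)
c=cam('top'); save(cv2.resize(c['color'][140:260,330:490],None,fx=4,fy=4,interpolation=cv2.INTER_CUBIC),'crop1.png')
E
```

```text
top [483. 128.] 123 [ 7.085e+02 -5.666e+02  2.290e+01  1.052e+02  3.000e-01] [19.2 31.2 39.5] [152. 144. 140.]
top [409. 166.] 233 [ 594.9 -330.6   99.4   27.4   20. ] [15.3 22.7 27.4] [139. 126. 114.]
top [455. 189.] 244 [ 517.8 -473.4   27.5   99.2   74. ] [15.  22.2 27.2] [133. 120. 109.]
top [367. 219.] 241 [ 426.2 -187.2  100.1   28.7   15.3] [15.6 23.2 27.1] [145. 131. 119.]
top [423. 219.] 251 [ 421.4 -364.9   99.4   26.8   10.8] [14.6 22.4 27.1] [139. 126. 113.]
top [467. 235.] 234 [ 366.9 -501.5   26.9   93.1   60.1] [14.4 23.  27.9] [41. 46. 76.]
scene [176. 175.] 239 [ 366.6 -500.8   31.9   94.1   57.3] [14.6 26.2 30.4] [48. 46. 71.]
scene [217. 187.] 230 [ 421.  -361.3  103.5   25.9    8.4] [15.5 26.3 30.1] [149. 126. 102.]
scene [273. 186.] 216 [ 426.6 -186.   102.1   25.5   16.4] [16.2 26.8 31.1] [152. 129. 105.]
scene [177. 215.] 305 [ 517.5 -471.7   30.9  101.7   74.8] [15.8 26.3 30.5] [144. 122.  99.]
scene [222. 236.] 275 [ 595.7 -327.1  100.    25.8   19. ] [17.  26.6 30.7] [153. 130. 105.]
scene [129. 276.] 251 [ 7.110e+02 -5.596e+02  1.800e+01  1.068e+02  1.000e-01] [21.6 32.9 38.9] [197. 184. 173.]
t 1.25 pos [ 0.2762 -0.5606  0.2313] psi -153.8 SHIFT [-29.97  26.94  13.13] ROT [ 0.   -0.    9.73] j6 -0.26
```

View pics/crop1.png

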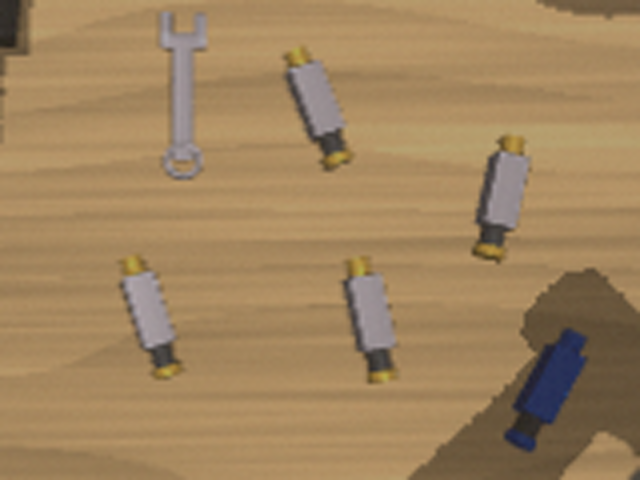

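The crop shows the four steel punches with brass ends, heads toward the robot at about (165,370), (380,375), (490,255) and (335,160). They fit the description. The blue piece at (545,390) is the decoy, so I'll leave it. First punch: the one at (0.426, -0.187).

Request:
move_arm(moves=[[[-2.5,2.25,1.1],[0,0,0],1],[[-2.5,2.25,1.1],[0,0,0],1],[[-2.5,2.25,1.1],[0,0,0],1],[[-2.5,2.25,1.1],[0,0,0],1],[[-2.5,2.25,1.1],[0,0,0],1],[[-2.5,2.25,1.1],[0,0,0],1],[[-2.5,2.25,1.1],[0,0,0],1],[[-2.5,2.25,1.1],[0,0,0],1],[[-2.5,2.25,1.1],[0,0,0],1],[[-2.5,2.25,1.1],[0,0,0],1],[[-2.5,2.25,1.1],[0,0,0],1],[[-2.5,2.25,1.1],[0,0,0],1],[[0,0,0],[0,0,5],1],[[0,0,0],[0,0,5],1],[[0,0,0],[0,0,0],1],[[0,0,0],[0,0,0],1]], squeeze=40)

```text
time_s: 2.9
tool_pos: [0.4262, -0.1859, 0.0995]
ee_rot: [-0.446, 3.109, -0.0]
contact_force: [-0.4, 0.5, -0.3]
finger_gap: 1.0
finger_force: 0.0
```

```bash
python3 - <<'E'
from h import *
plan(.431,-.185,.007,-164)
c=cam('wrist');X=cloud(c);save(c['color'],'w1.png')
m=(X[...,2]>.012)&(X[...,2]<.04)
n,l,st,ce=cv2.connectedComponentsWithStats(m.astype(np.uint8))
for i in range(1,n):
    if st[i,4]>500: print(ce[i].round(),st[i,4],*rect(X,l==i))
E
```

```text
t 2.9 pos [ 0.4262 -0.1859  0.0995] psi -163.7 SHIFT [-0.48 -0.05  9.25] ROT [-0.01  0.02  0.33] j6 -1.23
[ 60. 129.] 7114 [ 423.3 -363.   100.1   27.8    9.7] [14.5 24.9 26.9]
[315. 206.] 4441 [ 428.5 -187.3  100.8   26.    16.2] [17.9 25.5 27. ]
[531. 285.] 3270 [428.3  12.3  54.5 129.6  22.6] [13.6 26.6 38.8]
[ 86. 317.] 1551 [ 572.2 -337.3   49.7   27.9   17.8] [13.  20.9 26. ]
[599. 349.] 4837 [484.4  83.2 139.1  57.1  72.4] [13.4 14.4 15.3]
```

View pics/w1.png

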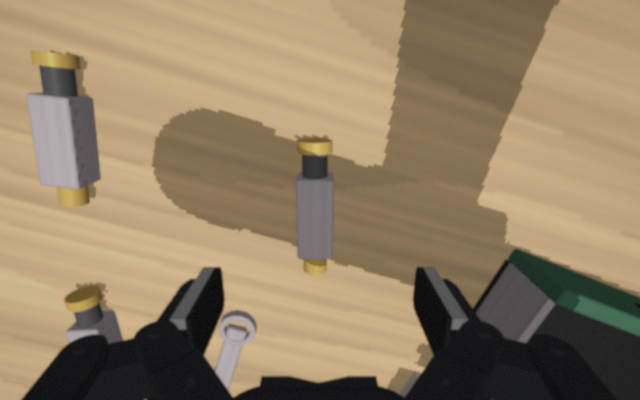

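The wrist view shows the first punch centred between the fingers at (315,206), so I can descend and grip.

Request:
move_arm(moves=[[[-0.35,0,2.3],[0,0,0],1],[[-0.35,0,2.3],[0,0,0],1],[[0,0,2.3],[0,0,0],1],[[0,0,1.6],[0,0,0],1],[[0,0,0.8],[0,0,0],1],[[0,0,0],[0,0,0],-1],[[0,0,0],[0,0,0],-1],[[0,0,0],[0,0,0],-1],[[0,0,0],[0,0,0],-1],[[0,0,0],[0,0,0],-1],[[0,0,0],[0,0,0],-1],[[0,0,0],[0,0,0],-1],[[0,0,-1],[0,0,0],-1],[[0,0,-2],[0,0,0],-1],[[0,0,-3],[0,0,0],-1],[[0,0,-3],[0,0,0],-1],[[0,0,-3],[0,0,0],-1],[[0,0,0],[0,0,0],-1]])

```text
time_s: 4.75
tool_pos: [0.435, -0.1841, 0.1305]
ee_rot: [-0.443, 3.101, -0.004]
contact_force: [1.2, -0.6, -2.2]
finger_gap: 0.295
finger_force: 39.9
```

```bash
cat >> h.py <<'E'
F=np.array([.5015,.087]); ex=np.array([np.cos(np.radians(-6)),np.sin(np.radians(-6))]); ey=np.array([-ex[1],ex[0]])
def slot(a,b): return F+ex*a+ey*b
E
python3 - <<'E'
from h import *
s=status.sense(); print(s['finger_gap'],s['finger_force'])
c=cam('wrist');X=cloud(c)
m=(X[...,2]>.10)&(X[...,2]<.16)
print('held region', rect(X,m) if m.sum()>50 else None)
for b in(-.08,-.027,.027,.08): print(b,slot(.005,b))
# drawer re-measure via top: interior floor & rim
c=cam('top');X=cloud(c)
d=X[...,:2]-F; A=d@ex;B=d@ey;Z=X[...,2]
for nm,m in (('rim',(Z>.052)&(Z<.075)&(A>-.1)&(A<.06)&(abs(B)<.14)),('floor',(Z<.022)&(Z>.005)&(abs(A)<.058)&(abs(B)<.118))):
    print(nm,m.sum(),np.percentile(A[m],[1,50,99]).round(4),np.percentile(B[m],[1,50,99]).round(4))
p=slot(.005,-.08);plan(p[0],p[1],.14,-186)
E
```

```text
0.2954702333042404 39.852359890937805
held region (array([ 428.8, -185.4,  101.8,   50.4,   32.5]), array([138.4, 148.5, 154.2]))
-0.08 [0.49811033 0.00691561]
-0.027 [0.50365034 0.05962527]
0.027 [0.50929488 0.11332945]
0.08 [0.51483489 0.16603911]
rim 513 [-0.0757 -0.0452  0.0598] [-0.121   0.0976  0.1396]
floor 1375 [-0.0567  0.0034  0.0572] [-0.075   0.0545  0.1163]
t 4.85 pos [ 0.432  -0.1835  0.1265] psi -163.8 SHIFT [-11.66  16.44  -1.33] ROT [ 0.05  0.03 22.19] j6 -1.23
```

Request:
move_arm(moves=[[[-1.0,1.0,0],[0,0,0],-1],[[-1.5,2.2,0],[0,0,0],-1],[[-1.5,2.2,0],[0,0,0],-1],[[-1.5,2.2,0],[0,0,0],-1],[[-1.5,2.2,0],[0,0,0],-1],[[-1.5,2.2,0],[0,0,0],-1],[[-1.5,2.2,0],[0,0,0],-1],[[-1.0,1.4,0],[0,0,0],-1],[[-0.7,1.0,0],[0,0,0],-1],[[0,0,0],[0,0,5.5],-1],[[0,0,0],[0,0,5.5],-1],[[0,0,0],[0,0,5.5],-1],[[0,0,0],[0,0,5.7],-1],[[0,0,0],[0,0,0],-1],[[0,0,0],[0,0,0],-1],[[0,0,0],[0,0,0],-1]])

```text
time_s: 6.45
tool_pos: [0.4985, 0.0081, 0.1261]
ee_rot: [-0.162, -3.137, 0.0]
contact_force: [-0.3, -0.1, -3.2]
finger_gap: 0.296
finger_force: 39.9
```

```bash
python3 - <<'E'
from h import *
p=slot(.005,-.078);plan(p[0],p[1],.021,-186)
c=cam('wrist');X=cloud(c)
save(c['color'],'w2.png')
d=X[...,:2]-F; A=d@ex;B=d@ey;Z=X[...,2]
for nm,m in (('rim',(Z>.056)&(Z<.075)&(A>-.1)&(A<.06)&(abs(B)<.15)),('floor',(Z<.022)&(Z>.008)&(abs(A)<.065)&(abs(B)<.125)),('held',(Z>.09)&(Z<.15)&(abs(A)<.09))):
    print(nm,m.sum(),np.percentile(A[m],[1,50,99]).round(4),np.percentile(B[m],[1,50,99]).round(4),np.median(Z[m]))
E
```

```text
t 6.45 pos [0.4985 0.0081 0.1261] psi 174.1 SHIFT [ 0.02  0.08 10.51] ROT [-0.01 -0.03  0.09] j6 -2.02
rim 14154 [-0.0731 -0.0631  0.0598] [-0.125   0.0124  0.1337] 0.06535595182675474
floor 38054 [-0.0549 -0.0063  0.0597] [-0.1185  0.0207  0.1208] 0.014277034258861447
held 12586 [-0.0509 -0.0068  0.0468] [-0.1012 -0.0779 -0.0548] 0.14410704455141649
```

View pics/w2.png

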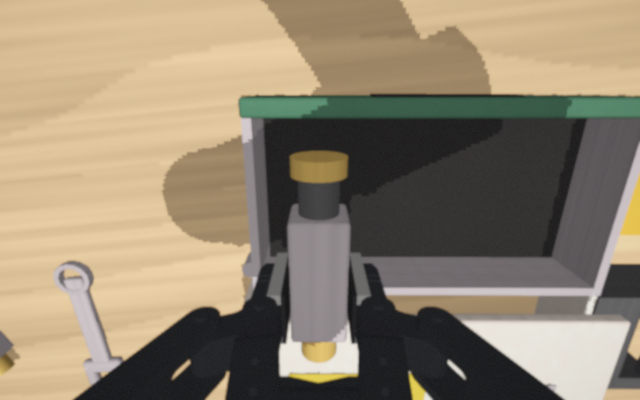

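The held punch is at (318,240), over the drawer's right part, and lines up with the measured drawer frame. Lowering it now.

Request:
move_arm(moves=[[[0,0.1,2.5],[0,0,0],-1],[[0,0,2.5],[0,0,0],-1],[[0,0,2.5],[0,0,0],-1],[[0,0,1.8],[0,0,0],-1],[[0,0,0.8],[0,0,0],-1],[[0,0,0.4],[0,0,0],-1],[[0,0,0],[0,0,0],-1],[[0,0,0],[0,0,0],-0.2],[[0,0,0],[0,0,0],-0.2],[[0,0,0],[0,0,0],-0.2],[[0,0,0],[0,0,0],-0.2],[[0,0,-1],[0,0,0],-0.2],[[0,0,-2.5],[0,0,0],-0.2],[[0,0,-2.5],[0,0,0],-0.2],[[0,0,-2.5],[0,0,0],-0.2],[[0,0,-2],[0,0,0],1]])

```text
time_s: 8.1
tool_pos: [0.4992, 0.0093, 0.1287]
ee_rot: [0.163, 3.135, 0.001]
contact_force: [0.6, -0.4, 1.1]
finger_gap: 0.559
finger_force: 0.0
```

```bash
python3 - <<'E'
from h import *
s=status.sense();print(s['finger_gap'])
punches()
p=slot(0,0);plan(.4265,-.362,.11,-170)
c=cam('wrist');X=cloud(c);d=X[...,:2]-F; A=d@ex;B=d@ey;Z=X[...,2]
m=(Z>.022)&(Z<.045)&(abs(A)<.056)&(abs(B)<.114)
print('placed',m.sum(),np.percentile(A[m],[1,50,99]).round(4),np.percentile(B[m],[1,50,99]).round(4),np.percentile(Z[m],[50,95]))
E
```

```text
0.5592960915734837
top [483. 129.] 122 [ 708.1 -566.2   23.7  106.3    0. ] [19.8 31.5 38.8] [147. 139. 135.]
top [410. 166.] 237 [ 594.8 -329.8  100.    26.8   20.3] [14.6 22.1 27. ] [135. 122. 110.]
top [455. 189.] 242 [ 517.4 -473.4   26.6  100.1   73.3] [15.  22.7 27.7] [129. 117. 106.]
top [423. 219.] 243 [ 421.2 -364.5   99.8   26.5    7.4] [16.1 22.6 28.2] [137. 124. 111.]
top [467. 235.] 232 [ 367.  -501.8   27.3   94.5   59.9] [15.5 23.1 27.5] [ 51.  65. 117.]
scene [176. 175.] 242 [ 366.4 -500.2   31.2   95.5   54.9] [13.9 26.  30.7] [ 64.  68. 116.]
scene [217. 187.] 229 [ 420.5 -361.6  102.1   26.     9. ] [16.3 26.2 30.6] [150. 126. 102.]
scene [177. 215.] 299 [ 517.9 -471.8   29.7  102.5   74. ] [15.5 26.1 30.7] [145. 123. 100.]
scene [223. 236.] 276 [ 595.3 -327.3  101.9   26.    19. ] [15.8 26.5 30.5] [153. 130. 105.]
scene [129. 276.] 259 [ 709.2 -559.3  106.6   21.6   90. ] [21.9 33.1 39.3] [197. 184. 173.]
t 8.2 pos [0.5009 0.0097 0.1301] psi 174.1 SHIFT [  3.57 -37.75   1.88] ROT [  0.09   0.43 -15.93] j6 -2.02
placed 4061 [-0.0498 -0.0057  0.0482] [-0.0889 -0.0761 -0.0638] [0.03951962 0.04097249]
```

Request:
move_arm(moves=[[[0.2,-2,0],[0,0,0],1],[[0.35,-3.6,0],[0,0,0],1],[[0.35,-3.6,0],[0,0,0],1],[[0.35,-3.6,0],[0,0,0],1],[[0.35,-3.6,0],[0,0,0],1],[[0.35,-3.6,0],[0,0,0],1],[[0.35,-3.6,0],[0,0,0],1],[[0.35,-3.6,0],[0,0,0],1],[[0.35,-3.6,0],[0,0,0],1],[[0.35,-3.6,0],[0,0,0],1],[[0.2,-3.4,0],[0,0,0],1],[[0,0,1.5],[0,0,-5.3],1],[[0,0,1.5],[0,0,-5.3],1],[[0,0,1.5],[0,0,-5.3],1],[[0,0,0],[0,0,0],1],[[0,0,0],[0,0,0],1]])

```text
time_s: 9.85
tool_pos: [0.4238, -0.3629, 0.0808]
ee_rot: [0.269, -3.128, -0.001]
contact_force: [0.8, 0.4, 0.4]
finger_gap: 0.995
finger_force: 0.0
```

```bash
cat >> h.py <<'E'
def wr():
    c=cam('wrist');X=cloud(c)
    m=(X[...,2]>.012)&(X[...,2]<.04)
    n,l,st,ce=cv2.connectedComponentsWithStats(m.astype(np.uint8))
    for i in range(1,n):
        if st[i,4]>2500: print(ce[i].round(),st[i,4],*rect(X,l==i))
E
python3 - <<'E'
from h import *
plan(.428,-.362,.0065,-170.3); wr()
E
```

```text
t 9.85 pos [ 0.4238 -0.3629  0.0808] psi -170.2 SHIFT [-0.44  0.01  7.43] ROT [ 0.05 -0.09  0.13] j6 -0.98
[555.  16.] 2791 [ 287.6 -259.9   21.6   59.6    8.6] [13.8 17.7 19. ]
[104.  85.] 8765 [ 365.7 -500.    26.8  101.2   59.4] [15.3 25.3 27. ]
[316. 212.] 5199 [ 423.3 -363.8  100.6   26.     9.5] [18.  25.6 26.9]
[151. 294.] 2847 [ 507.3 -470.2   26.5   77.3   75.5] [15.  24.7 26.6]
```

Request:
move_arm(moves=[[[-0.4,0.1,2.3],[0,0,0],1],[[0,0,2.3],[0,0,0],1],[[0,0,1.8],[0,0,0],1],[[0,0,1.0],[0,0,0],1],[[0,0,0],[0,0,0],-1],[[0,0,0],[0,0,0],-1],[[0,0,0],[0,0,0],-1],[[0,0,0],[0,0,0],-1],[[0,0,0],[0,0,0],-1],[[0,0,0],[0,0,0],-1],[[0,0,0],[0,0,0],-1],[[0,0,-1],[0,0,0],-1],[[0,0,-2],[0,0,0],-1],[[0,0,-3],[0,0,0],-1],[[0,0,-3],[0,0,0],-1],[[0,0,-3],[0,0,0],-1],[[0,0,0],[0,0,0],-1],[[0,0,0],[0,0,0],-1]])

```text
time_s: 11.7
tool_pos: [0.4271, -0.3605, 0.1268]
ee_rot: [0.27, -3.129, -0.003]
contact_force: [-1.0, -0.2, -4.7]
finger_gap: 0.291
finger_force: 39.9
```

```bash
python3 - <<'E'
from h import *
p=slot(.005,-.026);plan(p[0],p[1],.126,-186)
E
```

```text
t 11.7 pos [ 0.4271 -0.3605  0.1268] psi -170.1 SHIFT [-14.78  40.17   0.14] ROT [ 0.09 -0.03 15.88] j6 -0.99
```

Request:
move_arm(moves=[[[-0.67,1.83,0],[0,0,0],-1],[[-1.12,3.04,0],[0,0,0],-1],[[-1.12,3.04,0],[0,0,0],-1],[[-1.12,3.04,0],[0,0,0],-1],[[-1.12,3.04,0],[0,0,0],-1],[[-1.12,3.04,0],[0,0,0],-1],[[-1.12,3.04,0],[0,0,0],-1],[[-1.12,3.04,0],[0,0,0],-1],[[-1.12,3.04,0],[0,0,0],-1],[[-1.12,3.04,0],[0,0,0],-1],[[-1.12,3.04,0],[0,0,0],-1],[[-1.12,3.04,0],[0,0,0],-1],[[-1.12,3.04,0],[0,0,0],-1],[[-0.67,1.83,0],[0,0,0],-1],[[0,0,0],[0,0,5.3],-1],[[0,0,0],[0,0,5.3],-1],[[0,0,0],[0,0,5.3],-1],[[0,0,0],[0,0,0],-1],[[0,0,0],[0,0,0],-1]])

```text
time_s: 13.6
tool_pos: [0.5031, 0.0591, 0.1257]
ee_rot: [-0.161, -3.134, 0.002]
contact_force: [-0.8, 0.3, -4.0]
finger_gap: 0.293
finger_force: 40.1
```

```bash
cat >> h.py <<'E'
def held():
    c=cam('wrist');X=cloud(c);d=X[...,:2]-F; A=d@ex;B=d@ey;Z=X[...,2]
    for nm,m in (('rim',(Z>.056)&(Z<.075)&(A>-.1)&(A<.06)&(abs(B)<.15)),('inside',(Z>.022)&(Z<.05)&(abs(A)<.056)&(abs(B)<.114)),('held',(Z>.12)&(Z<.15)&(abs(A)<.09))):
        if m.sum()>50: print(nm,m.sum(),np.percentile(A[m],[1,50,99]).round(4),np.percentile(B[m],[1,50,99]).round(4),np.median(Z[m]).round(4))
E
python3 - <<'E'
from h import *
p=slot(.005,-.026);plan(p[0],p[1],.021,-186);held()
E
```

```text
t 13.6 pos [0.5031 0.0591 0.1257] psi 174.1 SHIFT [-0.09  0.17 10.47] ROT [-0.08 -0.19  0.12] j6 -2.11
rim 18709 [-0.0717 -0.0602  0.0533] [-0.1248  0.0673  0.1492] 0.0613
inside 4415 [-0.0498 -0.005   0.0484] [-0.0885 -0.0747 -0.0632] 0.0394
held 12442 [-0.0515 -0.007   0.0463] [-0.0501 -0.0269 -0.0035] 0.1425
```

Request:
move_arm(moves=[[[-0.1,0.15,2.5],[0,0,0],-1],[[0,0,2.5],[0,0,0],-1],[[0,0,2.5],[0,0,0],-1],[[0,0,1.8],[0,0,0],-1],[[0,0,0.8],[0,0,0],-1],[[0,0,0.4],[0,0,0],-1],[[0,0,0],[0,0,0],-1],[[0,0,0],[0,0,0],-0.2],[[0,0,0],[0,0,0],-0.2],[[0,0,0],[0,0,0],-0.2],[[0,0,0],[0,0,0],-0.2],[[0,0,-1],[0,0,0],-0.2],[[0,0,-2.5],[0,0,0],-0.2],[[0,0,-2.5],[0,0,0],-0.2],[[0,0,-2.5],[0,0,0],-0.2],[[0,0,-2],[0,0,0],1],[[0,0,0],[0,0,0],1]])

```text
time_s: 15.35
tool_pos: [0.5075, 0.0616, 0.1312]
ee_rot: [0.162, 3.13, 0.005]
contact_force: [0.9, 0.0, -0.1]
finger_gap: 0.726
finger_force: 0.0
```

```bash
python3 - <<'E'
from h import *
punches();held()
plan(.603,-.326,.09,-160.5)
E
```

```text
top [482. 129.] 120 [ 708.7 -561.    98.7   22.5   90. ] [19.5 30.1 38.3] [148. 141. 136.]
top [409. 166.] 233 [ 594.8 -329.4   99.9   28.7   17.6] [15.  22.5 26.7] [136. 123. 111.]
top [455. 189.] 244 [ 517.9 -473.2   28.7   99.8   74.8] [14.4 22.8 27.5] [130. 117. 106.]
top [467. 235.] 233 [ 367.1 -500.7   26.2   93.2   57.9] [14.9 22.6 27.1] [ 51.  65. 116.]
scene [176. 174.] 250 [ 367.1 -498.1   33.2   96.1   61.3] [13.9 25.9 29.9] [ 64.  68. 116.]
scene [177. 215.] 308 [ 517.3 -471.2   29.9  101.8   74.5] [14.2 25.8 30.6] [145. 123. 100.]
scene [222. 236.] 274 [ 595.7 -327.1  101.8   26.    18.7] [17.6 26.5 30.4] [154. 131. 106.]
scene [130. 276.] 245 [ 710.5 -562.2  102.2   18.5   89.6] [22.6 32.6 39.4] [198. 185. 174.]
rim 18585 [-0.0698 -0.0585  0.0539] [-0.1248  0.0659  0.1491] 0.0613
inside 8460 [-0.0485 -0.0039  0.05  ] [-0.088  -0.0633 -0.0122] 0.0395
held 1129 [-0.0046  0.0003  0.0175] [-0.0748  0.0128  0.0256] 0.1456
t 15.5 pos [0.5049 0.0607 0.1272] psi 174.0 SHIFT [-13.79 -37.44   3.71] ROT [ 1.000e-02 -4.000e-02 -2.549e+01] j6 -2.11
```

Request:
move_arm(moves=[[[-0.57,-1.57,0],[0,0,0],1],[[-1.15,-3.12,0],[0,0,0],1],[[-1.15,-3.12,0],[0,0,0],1],[[-1.15,-3.12,0],[0,0,0],1],[[-1.15,-3.12,0],[0,0,0],1],[[-1.15,-3.12,0],[0,0,0],1],[[-1.15,-3.12,0],[0,0,0],1],[[-1.15,-3.12,0],[0,0,0],1],[[-1.15,-3.12,0],[0,0,0],1],[[-1.15,-3.12,0],[0,0,0],1],[[-1.15,-3.12,0],[0,0,0],1],[[-1.15,-3.12,0],[0,0,0],1],[[-0.57,-1.57,0],[0,0,0],1],[[0,0,0.9],[0,0,-6.2],1],[[0,0,0.9],[0,0,-6.2],1],[[0,0,0.9],[0,0,-6.2],1],[[0,0,0.9],[0,0,-6.2],1],[[0,0,0],[0,0,0],1],[[0,0,0],[0,0,0],1]])

```text
time_s: 17.4
tool_pos: [0.6032, -0.3259, 0.0902]
ee_rot: [0.51, -3.098, -0.001]
contact_force: [0.2, -1.4, -0.1]
finger_gap: 1.004
finger_force: 0.0
```

```bash
python3 - <<'E'
from h import *
plan(.602,-.327,.0065,-161); wr()
E
```

```text
t 17.4 pos [ 0.6032 -0.3259  0.0902] psi -161.3 SHIFT [ 0.13 -0.08  8.37] ROT [ 0.07 -0.11 -0.29] j6 -0.98
[104.  38.] 5111 [ 538.  -478.3   27.4   63.4   75. ] [14.9 25.5 27.1]
[315. 200.] 4898 [ 597.6 -329.3  100.8   26.    19. ] [18.2 25.6 27. ]
```

Request:
move_arm(moves=[[[0.1,-0.15,2.3],[0,0,0],1],[[0,0,2.3],[0,0,0],1],[[0,0,2.0],[0,0,0],1],[[0,0,1.2],[0,0,0],1],[[0,0,0.55],[0,0,0],1],[[0,0,0],[0,0,0],-1],[[0,0,0],[0,0,0],-1],[[0,0,0],[0,0,0],-1],[[0,0,0],[0,0,0],-1],[[0,0,0],[0,0,0],-1],[[0,0,0],[0,0,0],-1],[[0,0,0],[0,0,0],-1],[[0,0,-1],[0,0,0],-1],[[0,0,-2],[0,0,0],-1],[[0,0,-3],[0,0,0],-1],[[0,0,-3],[0,0,0],-1],[[0,0,-3],[0,0,0],-1],[[0,0,0],[0,0,0],-1],[[0,0,0],[0,0,0],-1]])

```text
time_s: 19.35
tool_pos: [0.6024, -0.3272, 0.1273]
ee_rot: [0.513, -3.099, -0.002]
contact_force: [-0.0, -0.1, -3.9]
finger_gap: 0.297
finger_force: 39.7
```

```bash
python3 - <<'E'
from h import *
p=slot(.006,.026);plan(p[0],p[1],.126,-186)
E
```

```text
t 19.35 pos [ 0.6024 -0.3272  0.1273] psi -161.2 SHIFT [-5.42 44.58  0.2 ] ROT [ 0.09 -0.03 24.79] j6 -0.98
```

Request:
move_arm(moves=[[[-0.3,2.14,0],[0,0,0],-1],[[-0.37,3.1,0],[0,0,0],-1],[[-0.37,3.1,0],[0,0,0],-1],[[-0.37,3.1,0],[0,0,0],-1],[[-0.37,3.1,0],[0,0,0],-1],[[-0.37,3.1,0],[0,0,0],-1],[[-0.37,3.1,0],[0,0,0],-1],[[-0.37,3.1,0],[0,0,0],-1],[[-0.37,3.1,0],[0,0,0],-1],[[-0.37,3.1,0],[0,0,0],-1],[[-0.37,3.1,0],[0,0,0],-1],[[-0.37,3.1,0],[0,0,0],-1],[[-0.37,3.1,0],[0,0,0],-1],[[-0.37,3.1,0],[0,0,0],-1],[[-0.3,2.14,0],[0,0,6.2],-1],[[0,0,0],[0,0,6.2],-1],[[0,0,0],[0,0,6.2],-1],[[0,0,0],[0,0,6.2],-1],[[0,0,0],[0,0,0],-1],[[0,0,0],[0,0,0],-1]])

```text
time_s: 21.35
tool_pos: [0.5095, 0.1111, 0.1264]
ee_rot: [-0.16, -3.135, 0.002]
contact_force: [-0.7, -0.3, -2.8]
finger_gap: 0.292
finger_force: 40.0
```

```bash
python3 - <<'E'
from h import *
p=slot(.006,.026);plan(p[0],p[1],.021,-186);held()
E
```

```text
t 21.35 pos [0.5095 0.1111 0.1264] psi 174.1 SHIFT [-0.09  0.13 10.54] ROT [-0.09 -0.17  0.14] j6 -2.2
rim 18493 [-0.0701 -0.0585  0.0534] [-0.1249  0.0628  0.1491] 0.0613
inside 9198 [-0.0484 -0.0033  0.05  ] [-0.0874 -0.0631 -0.0113] 0.0393
held 12403 [-0.0513 -0.0069  0.0464] [0.0026 0.0257 0.0488] 0.143
```

Request:
move_arm(moves=[[[-0.2,0.1,2.5],[0,0,0],-1],[[0,0,2.5],[0,0,0],-1],[[0,0,2.5],[0,0,0],-1],[[0,0,1.8],[0,0,0],-1],[[0,0,0.8],[0,0,0],-1],[[0,0,0.4],[0,0,0],-1],[[0,0,0],[0,0,0],-1],[[0,0,0],[0,0,0],-0.2],[[0,0,0],[0,0,0],-0.2],[[0,0,0],[0,0,0],-0.2],[[0,0,0],[0,0,0],-0.2],[[0,0,-1],[0,0,0],-0.2],[[0,0,-2.5],[0,0,0],-0.2],[[0,0,-2.5],[0,0,0],-0.2],[[0,0,-2.5],[0,0,0],-0.2],[[0,0,-2],[0,0,0],1],[[0,0,0],[0,0,0],1],[[0,0,0],[0,0,0],1]])

```text
time_s: 23.2
tool_pos: [0.5125, 0.1125, 0.1285]
ee_rot: [0.164, 3.136, 0.002]
contact_force: [-0.9, 0.6, -0.4]
finger_gap: 0.893
finger_force: 0.0
```

```bash
python3 - <<'E'
from h import *
punches();held()
plan(.524,-.4735,.09,-195)
E
```

```text
top [483. 128.] 124 [ 708.4 -566.6   23.3  104.8    0.9] [19.4 31.9 39.5] [148. 140. 136.]
top [455. 189.] 243 [ 517.9 -473.6   26.6  100.3   74.9] [14.9 22.1 27.1] [130. 117. 106.]
top [467. 235.] 231 [ 367.  -500.7   26.7   93.4   57.6] [14.7 23.  27.8] [ 52.  66. 117.]
scene [176. 174.] 245 [ 365.4 -498.8   31.    97.5   58.5] [14.4 26.  30.4] [ 64.  68. 116.]
scene [177. 215.] 300 [ 518.5 -471.7   29.6  101.6   73.9] [15.2 26.1 30.6] [146. 123. 100.]
scene [129. 276.] 268 [ 709.6 -558.4  111.3   20.6   89.7] [21.8 33.1 39.4] [197. 184. 173.]
rim 18300 [-0.0688 -0.0572  0.0527] [-0.1248  0.0601  0.1491] 0.0614
inside 13327 [-0.0474 -0.0026  0.051 ] [-0.0871 -0.0245  0.0394] 0.0393
held 892 [-0.0034  0.0032  0.0188] [-0.027   0.0692  0.0807] 0.1465
t 23.35 pos [0.5119 0.1121 0.1269] psi 174.0 SHIFT [ -7.31 -58.11   3.74] ROT [-0.07 -0.1   9.02] j6 -2.2
```

Request:
move_arm(moves=[[[-0.28,-2.43,0],[0,0,0],1],[[-0.45,-3.55,0],[0,0,0],1],[[-0.45,-3.55,0],[0,0,0],1],[[-0.45,-3.55,0],[0,0,0],1],[[-0.45,-3.55,0],[0,0,0],1],[[-0.45,-3.55,0],[0,0,0],1],[[-0.45,-3.55,0],[0,0,0],1],[[-0.45,-3.55,0],[0,0,0],1],[[-0.45,-3.55,0],[0,0,0],1],[[-0.45,-3.55,0],[0,0,0],1],[[-0.45,-3.55,0],[0,0,0],1],[[-0.45,-3.55,0],[0,0,0],1],[[-0.45,-3.55,0],[0,0,0],1],[[-0.45,-3.55,0],[0,0,0],1],[[-0.45,-3.55,0],[0,0,0],1],[[-0.45,-3.55,0],[0,0,0],1],[[-0.28,-2.43,0],[0,0,0],1],[[0,0,1.8],[0,0,4.7],1],[[0,0,1.8],[0,0,4.7],1],[[0,0,0],[0,0,0],1]])

```text
time_s: 25.35
tool_pos: [0.5224, -0.4719, 0.0869]
ee_rot: [-0.421, -3.105, -0.007]
contact_force: [-0.5, 1.6, -0.7]
finger_gap: 0.997
finger_force: 0.0
```

```bash
python3 - <<'E'
from h import *
plan(.525,-.4745,.0065,-195.5); wr()
E
```

```text
t 25.35 pos [ 0.5224 -0.4719  0.0869] psi 164.6 SHIFT [-0.38 -0.21  8.03] ROT [ 0.18 -0.49  0.06] j6 -1.33
[183.  29.] 3073 [ 392.1 -515.6   27.4   38.9   62.5] [15.5 25.2 27. ]
[313. 209.] 4961 [ 520.  -473.7   26.   100.7   74.6] [18.1 25.5 26.9]
[ 38. 312.] 10995 [ 558.2 -685.6   90.7  168.1   59.7] [12.3 17.7 18.8]
```

Request:
move_arm(moves=[[[-0.35,-0.25,2.3],[0,0,0],1],[[0,0,2.3],[0,0,0],1],[[0,0,2.0],[0,0,0],1],[[0,0,1.0],[0,0,0],1],[[0,0,0.3],[0,0,0],1],[[0,0,0],[0,0,0],1],[[0,0,0],[0,0,0],-1],[[0,0,0],[0,0,0],-1],[[0,0,0],[0,0,0],-1],[[0,0,0],[0,0,0],-1],[[0,0,0],[0,0,0],-1],[[0,0,0],[0,0,0],-1],[[0,0,0],[0,0,0],-1],[[0,0,-1],[0,0,0],-1],[[0,0,-2],[0,0,0],-1],[[0,0,-3],[0,0,0],-1],[[0,0,-3],[0,0,0],-1],[[0,0,-3],[0,0,0],-1],[[0,0,0],[0,0,0],-1],[[0,0,0],[0,0,0],-1]])

```text
time_s: 27.4
tool_pos: [0.5272, -0.4758, 0.1324]
ee_rot: [-0.421, -3.113, -0.002]
contact_force: [0.2, -0.4, -4.4]
finger_gap: 0.289
finger_force: 40.3
```

```bash
python3 - <<'E'
from h import *
s=status.sense();print(s['finger_gap'],s['finger_force'])
p=slot(.008,.078);plan(p[0],p[1],.126,-186)
E
```

```text
0.2887576120038981 40.2885103225708
t 27.4 pos [ 0.5272 -0.4758  0.1324] psi 164.6 SHIFT [17.91 61.4   0.73] ROT [ 0.08 -0.02 -9.4 ] j6 -1.33
```

Request:
move_arm(moves=[[[0.45,1.8,0],[0,0,0],-1],[[1,3.4,0],[0,0,0],-1],[[1,3.4,0],[0,0,0],-1],[[1,3.4,0],[0,0,0],-1],[[1,3.4,0],[0,0,0],-1],[[1,3.4,0],[0,0,0],-1],[[1,3.4,0],[0,0,0],-1],[[1,3.4,0],[0,0,0],-1],[[1,3.4,0],[0,0,0],-1],[[1,3.4,0],[0,0,0],-1],[[1,3.4,0],[0,0,0],-1],[[1,3.4,0],[0,0,0],-1],[[1,3.4,0],[0,0,0],-1],[[1,3.4,0],[0,0,0],-1],[[1,3.4,0],[0,0,0],-1],[[1,3.4,0],[0,0,0],-1],[[1,3.4,0],[0,0,0],-1],[[1,3.4,0],[0,0,0],-1],[[0.45,1.8,0],[0,0,0],-1]])

```text
time_s: 29.3
tool_pos: [0.5163, 0.1648, 0.1308]
ee_rot: [-0.417, -3.11, 0.003]
contact_force: [-0.8, -0.8, -2.7]
finger_gap: 0.294
finger_force: 40.3
```

Request:
move_arm(moves=[[[0,0,0],[0,0,-4.7],-1],[[0,0,0],[0,0,-4.7],-1],[[0,0,0],[0,0,0],-1],[[0,0,0],[0,0,0],-1]])

```text
time_s: 29.7
tool_pos: [0.517, 0.1624, 0.1317]
ee_rot: [-0.167, -3.135, 0.002]
contact_force: [-0.6, 0.1, -3.0]
finger_gap: 0.291
finger_force: 40.3
```

```bash
python3 - <<'E'
from h import *
p=slot(.008,.078);plan(p[0],p[1],.021,-186);held()
E
```

```text
t 29.7 pos [0.517  0.1624 0.1317] psi 173.9 SHIFT [-0.07  0.16 11.07] ROT [-0.08 -0.12 -0.11] j6 -2.28
rim 17195 [-0.0684 -0.057   0.0528] [-0.1248  0.0603  0.1491] 0.0612
inside 13924 [-0.0473 -0.0019  0.0508] [-0.0871 -0.023   0.0407] 0.0391
held 11468 [-0.0507 -0.0073  0.0472] [0.0556 0.0773 0.0992] 0.1438
```

Request:
move_arm(moves=[[[-0.3,0.1,2.5],[0,0,0],-1],[[0,0,2.5],[0,0,0],-1],[[0,0,2.5],[0,0,0],-1],[[0,0,2.3],[0,0,0],-1],[[0,0,0.8],[0,0,0],-1],[[0,0,0.4],[0,0,0],-1],[[0,0,0],[0,0,0],-1],[[0,0,0],[0,0,0],-0.2],[[0,0,0],[0,0,0],-0.2],[[0,0,0],[0,0,0],-0.2],[[0,0,0],[0,0,0],-0.2],[[0,0,-1],[0,0,0],-0.2],[[0,0,-2.5],[0,0,0],-0.2],[[0,0,-2.5],[0,0,0],-0.2],[[0,0,-2.5],[0,0,0],-0.2],[[0,0,-2],[0,0,0],-0.2],[[0,0,0],[0,0,0],-1],[[0,0,0],[0,0,0],-1],[[0,0,0],[0,0,0],-1]])

```text
time_s: 31.65
tool_pos: [0.5201, 0.1634, 0.1269]
ee_rot: [-0.164, -3.135, 0.002]
contact_force: [-0.6, 0.4, 0.2]
finger_gap: 0.005
finger_force: 0.0
```

```bash
python3 - <<'E'
from h import *
held();punches()
c=cam('top');save(cv2.resize(c['color'][140:230,160:340],None,fx=4,fy=4,interpolation=cv2.INTER_CUBIC),'crop2.png')
f=F+ex*(-.072-.05);plan(f[0],f[1],.14,-186)
E
```

```text
rim 17329 [-0.0643 -0.0529  0.0546] [-0.1245  0.0654  0.1492] 0.0614
inside 18313 [-0.0431  0.0015  0.0538] [-0.0868 -0.0127  0.0894] 0.0392
held 1253 [-0.0007  0.0004  0.0047] [0.0655 0.0785 0.0919] 0.142
top [482. 129.] 118 [ 708.2 -562.5   99.9   23.5   89.7] [19.1 30.3 38.9] [148. 141. 137.]
top [467. 235.] 232 [ 367.1 -501.2   26.5   93.2   58.4] [14.7 22.9 27.4] [ 52.  66. 117.]
scene [176. 174.] 240 [ 366.2 -499.3   30.2   95.8   57.6] [14.4 26.1 30.5] [ 64.  68. 117.]
scene [129. 276.] 257 [ 709.2 -559.   104.7   21.3   89.8] [22.6 32.8 39.3] [196. 183. 173.]
t 31.85 pos [0.5204 0.1635 0.1269] psi 174.0 SHIFT [13.29 -7.8  -1.28] ROT [-0.07 -0.08  0.03] j6 -2.28
```

View pics/crop2.png

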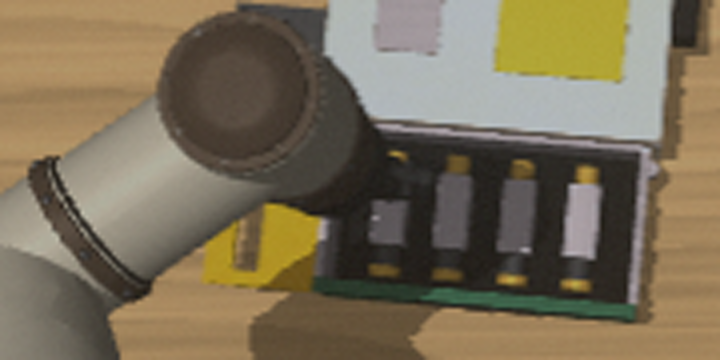

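Crop2 shows four punches side by side and flat in the drawer, at about x = 388, 453, 517 and 582. Now I'll take the closed fingers round to the drawer front.

Request:
move_arm(moves=[[[2.2,-1.3,0],[0,0,0],-1],[[2.2,-1.3,0],[0,0,0],-1],[[2.2,-1.3,0],[0,0,0],-1],[[2.2,-1.3,0],[0,0,0],-1],[[2.2,-1.3,0],[0,0,0],-1],[[2.2,-1.3,0],[0,0,0],-1],[[0,0,0],[0,0,0],-1],[[0,0,2.5],[0,0,0],-1],[[0,0,2.5],[0,0,0],-1],[[0,0,2.5],[0,0,0],-1],[[0,0,1.5],[0,0,0],-1],[[0,0,0.7],[0,0,0],-1],[[0,0,0],[0,0,0],-1],[[0,0,0],[0,0,0],-1]])

```text
time_s: 33.25
tool_pos: [0.382, 0.1003, 0.0312]
ee_rot: [0.163, 3.137, 0.001]
contact_force: [0.2, 0.1, 0.8]
finger_gap: -0.001
finger_force: 0.0
```

```bash
python3 - <<'E'
from h import *
p=F+ex*(.075-.012);plan(p[0],p[1],.03,-186)
print(((status.sense()['tool_pos'][:2]-F)@ex,(status.sense()['tool_pos'][:2]-F)@ey))
E
```

```text
t 33.25 pos [0.382  0.1003 0.0312] psi 174.0 SHIFT [-18.32  -0.09   0.13] ROT [0.03 0.04 0.05] j6 -2.35
(np.float64(-0.12020401999575518), np.float64(0.0007025651368393494))
```

Request:
move_arm(moves=[[[-1,0,0],[0,0,0],-1],[[-1,0,0],[0,0,0],-1],[[-1,0,0],[0,0,0],-1],[[-0.6,0,0],[0,0,0],-1],[[-0.4,0,0],[0,0,0],-1],[[-0.4,0,0],[0,0,0],-1],[[-0.6,0,0],[0,0,0],-1],[[-0.8,0,0],[0,0,0],-1],[[-0.9,0,0],[0,0,0],-1],[[-0.9,0,0],[0,0,0],-1],[[-0.9,0,0],[0,0,0],-1],[[-0.9,0,0],[0,0,0],-1],[[-0.9,0,0],[0,0,0],-1],[[-0.9,0,0],[0,0,0],-1],[[-0.9,0,0],[0,0,0],-1],[[-0.9,0,0],[0,0,0],-1],[[-0.6,0,0],[0,0,0],-1],[[-0.4,0,0],[0,0,0],-1],[[0,0,0],[0,0,0],-1]])

```text
time_s: 35.15
tool_pos: [0.5224, 0.0859, 0.0313]
ee_rot: [0.163, 3.134, 0.002]
contact_force: [-0.0, -0.2, -0.0]
finger_gap: 0.001
finger_force: 0.0
```

```bash
cat >> h.py <<'E'
def drawer(n='scene'):
    c=cam(n);X=cloud(c);d=X[...,:2]-F;A=d@ex;B=d@ey;Z=X[...,2]
    # ear top
    m=(Z>.053)&(Z<.068)&(B>.13)&(B<.22)&(A>-.12)&(A<.2)&(c['color'][...,2]<.5*c['color'][...,0])
    if m.sum()>20: print(n,'ear',m.sum(),np.percentile(A[m],[1,50,99]).round(4),np.percentile(B[m],[1,50,99]).round(4))
E
python3 - <<'E'
from h import *
s=status.sense();d=s['tool_pos'][:2]-F;print(s['tool_pos'],s['contact_force'],d@ex,d@ey)
drawer('scene');drawer('top');held()
E
```

```text
[0.52242121 0.08592752 0.03127024] [-0.02033568 -0.21732324 -0.03383146] 0.02091870792443996 0.001120261582158698
scene ear 676 [0.0304 0.0766 0.1207] [0.1323 0.1691 0.2122]
top ear 435 [0.0331 0.0827 0.1189] [0.1393 0.1798 0.2126]
rim 16741 [0.0084 0.0339 0.0589] [-0.1236  0.0056  0.1378] 0.0648
inside 14158 [0.0093 0.0327 0.0338] [-0.1122 -0.0018  0.112 ] 0.0382
```

Request:
move_arm(moves=[[[-0.5,0,0],[0,0,0],-1],[[-0.6,0,0],[0,0,0],-1],[[-0.6,0,0],[0,0,0],-1],[[-0.6,0,0],[0,0,0],-1],[[-0.4,0,0],[0,0,0],-1],[[-0.3,0,0],[0,0,0],-1],[[-0.3,0,0],[0,0,0],-1],[[-0.2,0,0],[0,0,0],-1],[[-0.2,0,0],[0,0,0],-1],[[0,0,0],[0,0,0],-1]])

```text
time_s: 36.3
tool_pos: [0.5538, 0.0814, 0.0304]
ee_rot: [-0.164, -3.13, 0.002]
contact_force: [-9.4, 4.2, 5.5]
finger_gap: -0.0
finger_force: 5.2
```

```bash
python3 - <<'E'
from h import *
s=status.sense();d=s['tool_pos'][:2]-F;print(s['tool_pos'],s['contact_force'],d@ex,d@ey)
drawer('scene');drawer('top')
E
```

```text
[0.55381911 0.08136506 0.03035091] [-9.42380589  4.23275846  5.48036942] 0.05262151593997643 -0.0001352373376486863
scene ear 687 [0.0626 0.1107 0.1531] [0.1406 0.1716 0.2129]
top ear 311 [0.0829 0.1257 0.1502] [0.1407 0.1862 0.2125]
```

Request:
move_arm(moves=[[[-0.2,0,0],[0,0,0],-1],[[-0.2,0,0],[0,0,0],-1],[[-0.2,0,0],[0,0,0],-1],[[-0.1,0,0],[0,0,0],-1],[[0,0,0],[0,0,0],-1],[[0,0,0],[0,0,0],-1]])

```text
time_s: 37.0
tool_pos: [0.5604, 0.0801, 0.0299]
ee_rot: [-0.164, -3.129, 0.003]
contact_force: [-10.5, 3.1, 4.4]
finger_gap: -0.003
finger_force: 0.0
```

```bash
python3 - <<'E'
from h import *
s=status.sense();d=s['tool_pos'][:2]-F;print(s['tool_pos'],s['contact_force'],d@ex,d@ey)
drawer('scene');drawer('top')
E
```

```text
[0.560354   0.0801326  0.02986919] [-10.52037777   3.13799355   4.38990661] 0.05924942926500402 -0.000677862762682336
scene ear 688 [0.0709 0.118  0.1605] [0.1405 0.1715 0.2125]
top ear 309 [0.0902 0.1334 0.1587] [0.1411 0.1821 0.2126]
```

Request:
move_arm(moves=[[[-0.2,0,0],[0,0,0],-1],[[-0.2,0,0],[0,0,0],-1],[[-0.2,0,0],[0,0,0],-1],[[-0.2,0,0],[0,0,0],-1],[[0,0,0],[0,0,0],-1],[[0,0,0],[0,0,0],-1]])

```text
time_s: 37.7
tool_pos: [0.5592, 0.0771, 0.0272]
ee_rot: [-0.167, -3.11, 0.012]
contact_force: [-24.8, 4.9, 6.7]
finger_gap: -0.002
finger_force: 0.0
```

```bash
python3 - <<'E'
from h import *
s=status.sense();d=s['tool_pos'][:2]-F;print(s['tool_pos'],s['contact_force'],d@ex,d@ey)
drawer('scene');drawer('top')
E
```

```text
[0.55924188 0.0771449  0.02717935] [-24.76312765   4.87037365   6.68629956] 0.05845570681585206 -0.003765445619830348
scene ear 690 [0.0705 0.1185 0.161 ] [0.1409 0.1713 0.2126]
top ear 280 [0.0955 0.1367 0.1592] [0.1405 0.1849 0.2128]
```

The force rose to 25 N without further travel, so the drawer is against its home stop. Backing off to verify that.

Request:
move_arm(moves=[[[0.5,0,0],[0,0,0],-1],[[1,0,0],[0,0,0],-1],[[2,0,0],[0,0,0],-1],[[2,0,0],[0,0,0],-1],[[1,0,0],[0,0,0],-1],[[0,0,-3],[0,0,0],-1],[[0,0,-4],[0,0,0],1],[[0,0,-4],[0,0,0],1],[[0,0,-4],[0,0,0],1],[[0,0,-3],[0,0,0],1],[[0,0,-3],[0,0,0],1],[[0,0,-2],[0,0,0],1],[[0,0,0],[0,0,0],1]])

```text
time_s: 39.1
tool_pos: [0.5102, 0.0874, 0.2649]
ee_rot: [0.162, 3.128, 0.006]
contact_force: [-0.0, 0.2, -0.4]
finger_gap: 1.002
finger_force: 0.0
```

```bash
python3 - <<'E'
from h import *
drawer('scene');drawer('top')
for n in('scene','top'):
    for k in('ear_slot','keeper_slot','key_grip','drawer_front'):
        for r in optics.tip_of(k,n)[:1]: print(n,k,np.round(r['p'],2),np.round(r['centre'],4))
for n in('scene','top'):
    c=cam(n);X=cloud(c)
    m=(X[...,2]>.1)&(X[...,2]<.14)&(X[...,0]>.4)&(X[...,0]<.6)&(X[...,1]>.33)&(X[...,1]<.47)
    print(n,'key',m.sum(),*rect(X,m))
plan(.488,.402,.22,-187.5)
E
```

```text
scene ear 690 [0.0707 0.1192 0.1607] [0.1406 0.1718 0.2125]
top ear 29 [0.1285 0.1482 0.1587] [0.2011 0.2085 0.213 ]
scene ear_slot 0.94 [0.6355 0.2539 0.0577]
scene keeper_slot 0.94 [0.6378 0.2498 0.0544]
scene key_grip 0.87 [0.4902 0.4013 0.111 ]
top ear_slot 0.43 [0.6393 0.2566 0.064 ]
top keeper_slot 0.68 [ 6.074e-01 -2.196e-01  2.000e-04]
scene key 196 [489.7 401.   15.   59.2  81.2] [104.1 128.9 135.8]Traceback (most recent call last):
  File "<stdin>", line 9, in <module>
  File "h.py", line 27, in rect
    return np.round([cx,cy,a,b,ang],1), np.round(np.percentile(P[:,2],[5,50,95])*1000,1)
                                                 ~~~~~~~~~~~~~^^^^^^^^^^^^^^^^^^
    return _quantile_unchecked(
        a, q, axis, out, overwrite_input, method, keepdims, weights)
    return _ureduce(a,
                    func=_quantile_ureduce_func,
    ...<5 lines>...
                    overwrite_input=overwrite_input,
                    method=method)
    r = func(a, **kwargs)
    result = _quantile(arr,
                       quantiles=q,
    ...<2 lines>...
                       out=out,
                       weights=wgt)
    slices_having_nans = np.isnan(arr[-1, ...])
                                  ~~~^^^^^^^^^
IndexError: index -1 is out of bounds for axis 0 with size 0
```

```bash
python3 - <<'E'
from h import *
plan(.6365,.253,.18,-186)
E
```

```text
t 39.7 pos [0.5077 0.0866 0.2605] psi 174.0 SHIFT [-11.08  17.89   8.04] ROT [-0.02 -0.02  0.03] j6 -2.16
```

Request:
move_arm(moves=[[[-1.4,2.2,1],[0,0,0],1],[[-1.4,2.2,1],[0,0,0],1],[[-1.4,2.2,1],[0,0,0],1],[[-1.4,2.2,1],[0,0,0],1],[[-1.4,2.2,1],[0,0,0],1],[[-1.4,2.2,1],[0,0,0],1],[[-1.4,2.2,1],[0,0,0],1],[[-1.3,2.5,1],[0,0,0],1],[[0,0,0],[0,0,0],1],[[0,0,0],[0,0,0],1],[[0,0,0],[0,0,0],1]])

```text
time_s: 40.8
tool_pos: [0.6366, 0.2527, 0.1812]
ee_rot: [0.164, 3.137, -0.0]
contact_force: [-0.8, -0.7, -0.4]
finger_gap: 1.002
finger_force: 0.0
```

```bash
cat >> h.py <<'E'
def slotm(n='wrist',fn=None):
    c=cam(n);X=cloud(c);d=X[...,:2]-F;A=d@ex;B=d@ey;Z=X[...,2]
    if fn: save(c['color'],fn)
    near=(A>.05)&(A<.18)&(B>.12)&(B<.24)
    top=near&(Z>.056)&(Z<.066)
    print('ear top',top.sum(),*rect(X,top),'z',np.median(Z[top]))
    hole=(near&(Z<.05)).astype(np.uint8)
    n_,l,st,ce=cv2.connectedComponentsWithStats(hole)
    for i in range(1,n_):
        if st[i,4]>150: print('hole',st[i,4],ce[i].round(),*rect(X,l==i))
    # slot edge from ear-top pixels: outline of the inner contour
    t=cv2.morphologyEx(top.astype(np.uint8),cv2.MORPH_CLOSE,np.ones((3,3)))
    cs,hi=cv2.findContours(t,cv2.RETR_CCOMP,cv2.CHAIN_APPROX_NONE)
    K=np.array([[c['fx'],0,c['cx']],[0,c['fy'],c['cy']],[0,0,1]],float)
    for k,q in enumerate(cs):
        if hi[0][k][3]>=0 and cv2.contourArea(q)>150:
            p=cv2.undistortPoints(q.astype(float),K,np.array([c['k1'],0,0,0,0.]))[:,0]
            r=np.hstack([p,np.ones((len(p),1))])@np.array(c['R']); o=-np.array(c['R']).T@np.array(c['t'])
            P=o+r*((.060-o[2])/r[:,2])[:,None]
            print('slot contour',np.round(cv2.minAreaRect((P[:,:2]*1000).astype(np.float32))[0],2),np.round(cv2.minAreaRect((P[:,:2]*1000).astype(np.float32))[1:][0],1),round(cv2.minAreaRect((P[:,:2]*1000).astype(np.float32))[2],2))
E
python3 - <<'E'
from h import *
plan(.6365,.253,.18,-186);slotm(fn='w3.png');slotm()
E
```

```text
t 40.8 pos [0.6366 0.2527 0.1812] psi 174.0 SHIFT [0.01 0.03 0.12] ROT [-0.    0.01  0.02] j6 -2.29
ear top 8383 [635.4 240.3  92.8  90.4  84.1] [59.  60.1 61.2] z 0.06010964658535788
hole 5838 [333. 139.] [634.9 254.  119.9 129.7  84.1] [-0.9  0.3 30.7]
hole 1683 [319. 189.] [647.7 253.5  23.1  63.4  83.6] [-1.   0.3 44.9]
slot contour [636.44 254.84] [21.3 65.2] 83.41
ear top 8404 [635.5 240.3  92.7  90.4  84.1] [58.9 60.1 61.2] z 0.06007701059869902
hole 5822 [333. 139.] [634.9 254.  120.  129.3  84. ] [-1.   0.3 31.6]
hole 1692 [320. 188.] [647.5 253.6  23.1  64.3  84. ] [-1.1  0.3 44.9]
slot contour [635.76 254.59] [21.4 65. ] 84.02
```

View pics/w3.png

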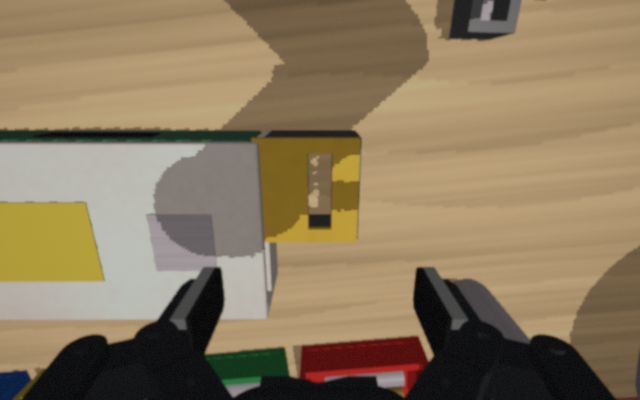

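W3 shows the ear slot at (319,190), lying flush over the keeper with the drawer home; it measures (0.636, 0.2547) at -6°. Now to the key.

```bash
python3 - <<'E'
from h import *
plan(.489,.4015,.21,-188)
E
```

```text
t 40.9 pos [0.6366 0.2525 0.1818] psi 174.0 SHIFT [16.24 13.28 -2.83] ROT [0.04 0.05 2.  ] j6 -2.29
```

Request:
move_arm(moves=[[[0,0,-2.8],[0,0,0],1],[[2,1.6,0],[0,0,0],1],[[2,1.6,0],[0,0,0],1],[[2,1.6,0],[0,0,0],1],[[2,1.7,0],[0,0,0],1],[[2,1.7,0],[0,0,0],1],[[2,1.7,0],[0,0,0],1],[[2,1.7,0],[0,0,0],1],[[2.2,1.7,0],[0,0,2],1],[[0,0,0],[0,0,0],1],[[0,0,0],[0,0,0],1],[[0,0,0],[0,0,0],1]])

```text
time_s: 42.1
tool_pos: [0.4899, 0.4015, 0.2093]
ee_rot: [0.219, 3.133, 0.001]
contact_force: [0.2, -0.4, 0.5]
finger_gap: 1.0
finger_force: 0.0
```

```bash
python3 - <<'E'
from h import *
plan(.489,.4015,.096,-188)
c=cam('wrist');X=cloud(c);save(c['color'],'w4.png')
m=(X[...,2]>.12)&(X[...,2]<.14)&(c['color'][...,0]>2*c['color'][...,1])
print('handle top',m.sum(),*rect(X,m))
m=(X[...,2]>.036)&(X[...,2]<.043)&(abs(X[...,0]-.489)<.06)&(abs(X[...,1]-.4015)<.05)
print('stand',m.sum(),*rect(X,m))
E
```

```text
t 42.1 pos [0.4899 0.4015 0.2093] psi 172.0 SHIFT [ 0.1  -0.02 11.33] ROT [ 0.03  0.03 -0.01] j6 -2.65
handle top 1483 [488.3 402.6  13.3  58.3  81.4] [130.3 132.8 134. ]
stand 1235 [489.4 402.8  36.   80.7  82.5] [38.7 40.1 41.2]
```

View pics/w4.png

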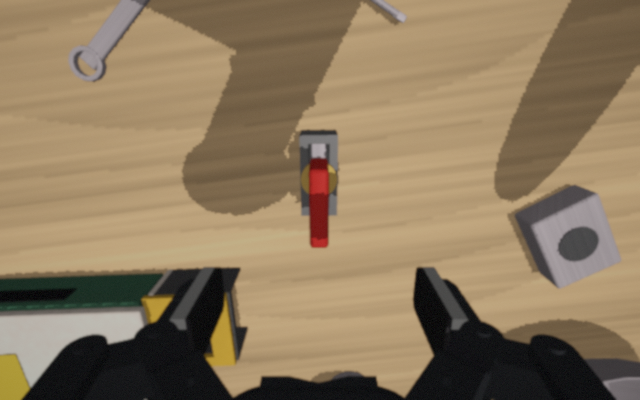

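W4 shows the red handle at (319,200), standing upright in its stand and lined up with the tool. Descending to grip it.

Request:
move_arm(moves=[[[0.1,0.1,2.5],[0,0,0],1],[[0,0,2.5],[0,0,0],1],[[0,0,2.5],[0,0,0],1],[[0,0,2.0],[0,0,0],1],[[0,0,1.2],[0,0,0],1],[[0,0,0.5],[0,0,0],1],[[0,0,0],[0,0,0],0],[[0,0,0],[0,0,0],0],[[0,0,0],[0,0,0],-0.3],[[0,0,0],[0,0,0],-0.3],[[0,0,0],[0,0,0],-1],[[0,0,0],[0,0,0],-1],[[0,0,0],[0,0,0],-1],[[0,0,0],[0,0,0],-1],[[0,0,0],[0,0,0],-1]], squeeze=80)

```text
time_s: 43.65
tool_pos: [0.4887, 0.4032, 0.0975]
ee_rot: [0.218, 3.134, -0.0]
contact_force: [-1.3, -2.1, 6.5]
finger_gap: 0.154
finger_force: 78.9
```

```bash
python3 - <<'E'
from h import *
s=status.sense();print(s['tool_pos'],psi(),s['contact_force'],s['ft_torque'],s['finger_gap'],s['finger_force'])
E
```

```text
[0.48866631 0.40323738 0.09750613] 172.04236209893085 [-1.27850638 -2.05916009  6.51753101] [-0.72398877  0.43845046  0.00906359] 0.15440962022667173 78.89410614967346
```

Request:
move_arm(moves=[[[0,0,-0.5],[0,0,0],-1],[[0,0,-1],[0,0,0],-1],[[0,0,-1.5],[0,0,0],-1],[[0,0,-2],[0,0,0],-1],[[0,0,-2],[0,0,0],-1],[[0,0,-2],[0,0,0],-1],[[0,0,-2],[0,0,0],-1],[[0,0,-1],[0,0,0],-1],[[0,0,0],[0,0,0],-1],[[0,0,0],[0,0,0],-1]])

```text
time_s: 44.65
tool_pos: [0.4881, 0.4031, 0.2158]
ee_rot: [-0.219, -3.133, 0.001]
contact_force: [-0.1, -0.1, -2.8]
finger_gap: 0.155
finger_force: 78.0
```

```bash
cat >> h.py <<'E'
def key(n='scene',zr=(.02,.4)):
    "points of the key in tool-centred frame: handle (red) per axis, plus everything within 40mm of tool axis"
    s=status.sense();c=cam(n);X=cloud(c);q=np.radians(psi());tx=np.array([np.cos(q),np.sin(q)]);ty=np.array([np.sin(q),-np.cos(q)])
    d=X[...,:2]-s['tool_pos'][:2];a=d@tx;b=d@ty;dz=X[...,2]-s['tool_pos'][2]
    red=(c['color'][...,0]>2.2*c['color'][...,1])&(abs(a)<.05)&(abs(b)<.03)&(abs(dz)<.06)
    if red.sum()>20: print(n,'red',red.sum(),'a',np.percentile(a[red],[1,99]).round(4),'b',np.percentile(b[red],[1,50,99]).round(4),'dz',np.percentile(dz[red],[1,99]).round(4))
    hd=(abs(a)<.045)&(abs(b)<.02)&(dz<-.077)&(dz>-.1)
    if hd.sum()>10: print(n,'head',hd.sum(),'a',np.percentile(a[hd],[2,98]).round(4),'b',np.percentile(b[hd],[2,50,98]).round(4),'dz',np.percentile(dz[hd],[2,98]).round(4))
E
python3 - <<'E'
from h import *
key('scene');key('top');key('wrist')
c=cam('scene');save(cv2.resize(c['color'][110:290,370:530],None,fx=3.3,fy=3.3,interpolation=cv2.INTER_CUBIC),'crop3.png')
# key x centre offset known: handle measured .4885,.4027
plan(.636,.2548,.22,-186)
E
```

```text
scene red 125 a [-0.0316  0.0046] b [-0.0077 -0.0016  0.0114] dz [0.0018 0.0446]
scene head 49 a [-0.0279  0.0254] b [-0.008  -0.0058  0.0047] dz [-0.0901 -0.0771]
top red 85 a [-0.0257  0.0312] b [-0.0088 -0.0064  0.0046] dz [0.0009 0.0371]
top head 86 a [-0.0249  0.0308] b [-0.009  -0.0066  0.0051] dz [-0.0916 -0.0774]
wrist red 5444 a [-0.0277  0.0293] b [-0.0057  0.0007  0.0074] dz [0.0012 0.0369]
wrist head 499 a [0.0081 0.0285] b [-0.0065  0.0004  0.0066] dz [-0.0895 -0.077 ]
t 44.85 pos [0.4882 0.403  0.2155] psi 172.0 SHIFT [-16.69 -12.63  -0.45] ROT [-0.11 -0.08 -1.97] j6 -2.66
```

View pics/crop3.png

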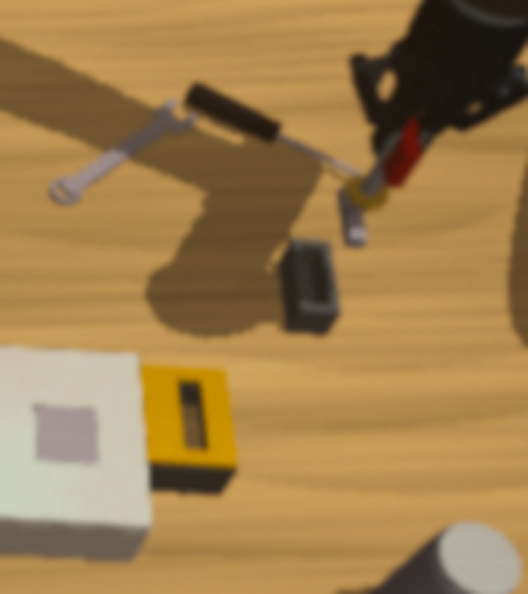

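Crop3 shows the key lifted clear of the stand and upright, its head at about (350,215). The drawer is home and the yellow slot sits at (195,415). Carrying it over the slot.

Request:
move_arm(moves=[[[-1.0,-0.8,0],[0,0,0],-1],[[-2,-1.5,0],[0,0,0],-1],[[-2,-1.5,0],[0,0,0],-1],[[-2,-1.5,0],[0,0,0],-1],[[-2,-1.5,0],[0,0,0],-1],[[-2,-1.5,0],[0,0,0],-1],[[-2,-1.5,0],[0,0,0],-1],[[-2,-1.5,0],[0,0,0],-1],[[-1.7,-1.3,0],[0,0,-2],-1],[[0,0,0],[0,0,0],-1],[[0,0,0],[0,0,0],-1],[[0,0,0],[0,0,0],-1]])

```text
time_s: 46.05
tool_pos: [0.6362, 0.2555, 0.2165]
ee_rot: [-0.164, -3.137, 0.0]
contact_force: [-0.6, -0.3, -2.9]
finger_gap: 0.156
finger_force: 77.9
```

```bash
python3 - <<'E'
from h import *
plan(.636,.2545,.22,-186);key('wrist');slotm()
slotm('scene')
E
```

```text
t 46.05 pos [0.6362 0.2555 0.2165] psi 174.0 SHIFT [ 0.01 -0.1  -0.35] ROT [-0.01 -0.03  0.03] j6 -2.29
wrist red 5546 a [-0.0281  0.0293] b [-0.0059  0.0006  0.0074] dz [0.0012 0.037 ]
wrist head 518 a [0.0081 0.0284] b [-0.0064 -0.0001  0.0068] dz [-0.0894 -0.077 ]
ear top 5828 [635.5 240.5  92.2  90.3  84.2] [59.  60.1 61.3] z 0.06013653136779093
hole 4901 [330. 136.] [634.9 254.  120.  129.6  84. ] [-1.1  0.3 31.9]
hole 508 [315. 161.] [646.  253.   22.   63.3  83.4] [-1.2  0.2  2. ]
ear top 589 [634.8 250.4  73.   94.3  84.3] [58.  61.6 64.1] z 0.06157887833332772
hole 477 [432. 256.] [636.1 266.6  94.  130.4  83.5] [-0.8  3.2 42.9]
slot contour [635.61 254.91] [23.4 65.8] 83.93
```

Request:
move_arm(moves=[[[0,-0.08,1],[0,0,0],-1],[[0,0,1.5],[0,0,0],-1],[[0,0,1.5],[0,0,0],-1],[[0,0,0.8],[0,0,0],-1],[[0,0,0.4],[0,0,0],-1],[[0,0,0],[0,0,0],-1],[[0,0,0],[0,0,0],-1],[[0,0,0],[0,0,0],-1]])

```text
time_s: 47.0
tool_pos: [0.6369, 0.2549, 0.1658]
ee_rot: [0.163, 3.136, 0.001]
contact_force: [-0.2, 0.1, -3.4]
finger_gap: 0.154
finger_force: 78.1
```

```bash
python3 - <<'E'
from h import *
plan(.636,.2547,.1135,-186)
c=cam('wrist');save(cv2.resize(c['color'][80:280,200:440],None,fx=3,fy=3,interpolation=cv2.INTER_CUBIC),'crop4.png')
E
```

```text
t 47.0 pos [0.6369 0.2549 0.1658] psi 174.0 SHIFT [ 0.09 -0.03  5.23] ROT [0.06 0.08 0.04] j6 -2.29
```

View pics/crop4.png

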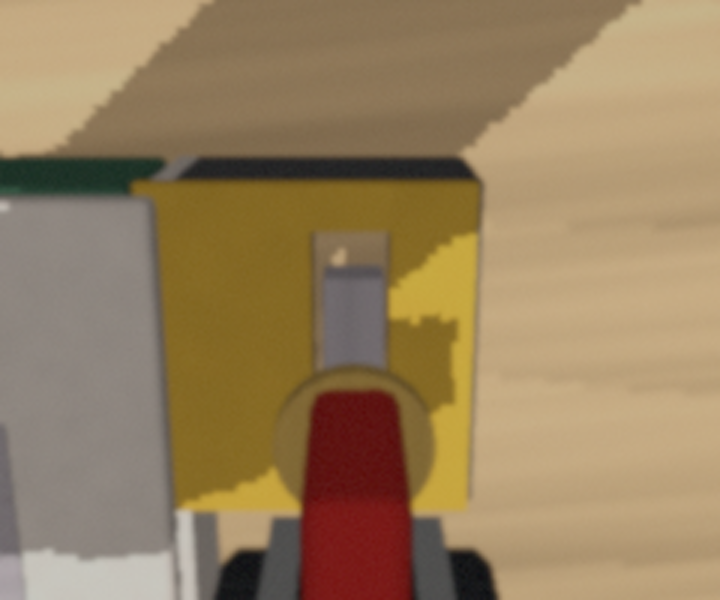

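Crop4 shows the T-head (325–384) inside the slot outline (315–388), about 0.8 mm to the right. I'll correct that slightly and insert.

Request:
move_arm(moves=[[[0.08,-0.06,0],[0,0,0],-1],[[0,0,0.5],[0,0,0],-1],[[0,0,0.5],[0,0,0],-1],[[0,0,0.4],[0,0,0],-1],[[0,0,0.4],[0,0,0],-1],[[0,0,0.4],[0,0,0],-1],[[0,0,0.4],[0,0,0],-1],[[0,0,0],[0,0,0],-1]])

```text
time_s: 47.85
tool_pos: [0.6351, 0.254, 0.1378]
ee_rot: [-0.164, -3.136, 0.001]
contact_force: [0.6, 0.6, -2.5]
finger_gap: 0.148
finger_force: 78.1
```

```bash
python3 - <<'E'
from h import *
s=status.sense();print(s['contact_force'],s['ft_torque']);plan(.636,.2547,.1135,-186);key('wrist')
E
```

```text
[ 0.55261637  0.6323931  -2.47975609] [ 0.01358201  0.01926082 -0.01494018]
t 47.85 pos [0.6351 0.254  0.1378] psi 174.0 SHIFT [-0.08  0.09  2.43] ROT [-0.05 -0.08  0.02] j6 -2.29
wrist red 5464 a [-0.028   0.0292] b [-0.0058  0.0006  0.0074] dz [0.0009 0.0369]
wrist head 3011 a [-0.0286  0.0432] b [-0.0195 -0.0008  0.0195] dz [-0.0958 -0.0771]
```

Request:
move_arm(moves=[[[-0.05,0.05,0.4],[0,0,0],-1],[[0,0,0.4],[0,0,0],-1],[[0,0,0.4],[0,0,0],-1],[[0,0,0.4],[0,0,0],-1],[[0,0,0.3],[0,0,0],-1],[[0,0,0.2],[0,0,0],-1],[[0,0,0.1],[0,0,0],-1],[[0,0,0],[0,0,0],-1],[[0,0,0],[0,0,0],-1]])

```text
time_s: 48.8
tool_pos: [0.6362, 0.2546, 0.117]
ee_rot: [0.163, 3.137, 0.0]
contact_force: [-0.3, -0.3, -1.1]
finger_gap: 0.154
finger_force: 78.1
```

```bash
python3 - <<'E'
from h import *
s=status.sense();print(s['contact_force'],s['ft_torque']);plan(.636,.2547,.1135,-186);key('wrist')
E
```

```text
[-0.30788224 -0.2957059  -1.05376687] [ 0.02910503 -0.01056063  0.05314743]
t 48.8 pos [0.6362 0.2546 0.117 ] psi 174.0 SHIFT [0.02 0.   0.35] ROT [0.01 0.02 0.03] j6 -2.29
wrist red 5439 a [-0.0275  0.0293] b [-0.0058  0.0006  0.0073] dz [0.0007 0.0369]
wrist head 748 a [0.0082 0.0434] b [-0.0181 -0.0001  0.0179] dz [-0.0974 -0.077 ]
```

Request:
move_arm(moves=[[[0,0,0.1],[0,0,0],-1],[[0,0,0.1],[0,0,0],-1],[[0,0,0.1],[0,0,0],-1],[[0,0,0.1],[0,0,0],-1],[[0,0,0],[0,0,0],-1],[[0,0,0],[0,0,0],-1]])

```text
time_s: 49.45
tool_pos: [0.6362, 0.2545, 0.1135]
ee_rot: [0.163, 3.137, 0.0]
contact_force: [-1.2, -1.3, 1.8]
finger_gap: 0.151
finger_force: 78.7
```

```bash
python3 - <<'E'
from h import *
s=status.sense();print(s['contact_force'],s['ft_torque']);plan(.636,.2547,.1135,-186)
E
```

```text
[-1.23200747 -1.28683806  1.82250265] [-0.21725609  0.45572226  0.02038019]
t 49.45 pos [0.6362 0.2545 0.1135] psi 174.0 SHIFT [ 0.02  0.01 -0.  ] ROT [0.01 0.03 0.04] j6 -2.29
```

Request:
move_arm(moves=[[[0,0,-0.05],[0,0,-6],-1],[[0,0,0],[0,0,-7],-1],[[0,0,0],[0,0,-7],-1],[[0,0,0],[0,0,-7],-1],[[0,0,0],[0,0,-7],-1],[[0,0,0],[0,0,-7],-1],[[0,0,0],[0,0,-7],-1],[[0,0,0],[0,0,-7],-1],[[0,0,0],[0,0,-7],-1],[[0,0,0],[0,0,-7],-1],[[0,0,0],[0,0,-7],-1],[[0,0,0],[0,0,-7],-1],[[0,0,0],[0,0,-7],-1],[[0,0,0.05],[0,0,0],-1],[[0,0,0],[0,0,0],-1],[[0,0,0],[0,0,0],-1]])

```text
time_s: 51.05
tool_pos: [0.6367, 0.255, 0.1134]
ee_rot: [-2.1, 2.334, -0.001]
contact_force: [0.1, 1.1, 3.0]
finger_gap: 0.151
finger_force: 78.9
```

```bash
python3 - <<'E'
from h import *
s=status.sense();print(s['contact_force'],s['ft_torque']);plan(.636,.2547,.1135,-96);key('wrist');drawer()
E
```

```text
[0.06153704 1.10470985 3.02828995] [0.28721222 0.06584026 0.03789701]
t 51.05 pos [0.6367 0.255  0.1134] psi -96.1 SHIFT [ 0.04  0.07 -0.01] ROT [-0.09  0.06 -0.05] j6 -0.72
wrist red 5448 a [-0.0279  0.029 ] b [-0.0069 -0.0005  0.0062] dz [0.001  0.0371]
scene ear 571 [0.0706 0.1282 0.1606] [0.1404 0.1663 0.2126]
```

Request:
move_arm(moves=[[[0,0,0],[0,0,0],-0.5],[[0,0,0],[0,0,0],-0.3],[[0,0,0],[0,0,0],0],[[0,0,0],[0,0,0],0.4],[[0,0,0],[0,0,0],0.4],[[0,0,0],[0,0,0],0.4],[[0,0,-0.5],[0,0,0],0.4],[[0,0,-1],[0,0,0],0.4],[[0,0,-2],[0,0,0],0.4],[[0,0,-2],[0,0,0],0.4],[[0,0,-2],[0,0,0],0.4],[[0,0,-2],[0,0,0],0.4],[[0,0,-2],[0,0,0],0.4],[[0,0,-2],[0,0,0],0.4],[[0,0,0],[0,0,0],0.4],[[0,0,0],[0,0,0],0.4]])

```text
time_s: 52.75
tool_pos: [0.636, 0.2547, 0.2486]
ee_rot: [-2.102, 2.333, 0.0]
contact_force: [-0.6, -0.4, -0.7]
finger_gap: 0.703
finger_force: 0.0
```

```bash
python3 - <<'E'
from h import *
drawer();punches()
c=cam('scene');X=cloud(c);save(cv2.resize(c['color'][130:310,290:510],None,fx=3,fy=3,interpolation=cv2.INTER_CUBIC),'crop5.png')
cw=cam('wrist');X=cloud(cw);m=(X[...,2]>.08)&(X[...,2]<.17)&(cw['color'][...,0]>2*cw['color'][...,1])&(abs(X[...,0]-.636)<.06)&(abs(X[...,1]-.255)<.06)
print('handle',m.sum(),*rect(X,m))
for r in optics.tip_of('key_grip','scene')[:1]+optics.tip_of('key_head','scene')[:1]: print(r)
E
```

```text
scene ear 582 [0.0711 0.1282 0.1608] [0.1404 0.1666 0.2122]
top [483. 128.] 119 [ 7.097e+02 -5.651e+02  2.040e+01  1.023e+02  1.000e-01] [18.7 30.9 39.1] [150. 142. 138.]
top [467. 235.] 230 [ 368.  -501.8   27.7   92.2   59.4] [14.1 22.9 27.6] [ 52.  67. 119.]
scene [176. 174.] 241 [ 366.  -500.4   32.3   94.7   59.7] [15.  25.7 31.1] [ 64.  68. 116.]
scene [129. 276.] 248 [ 710.5 -561.    18.9  104.7    0. ] [22.8 32.7 38.8] [196. 183. 173.]
handle 2206 [641.7 240.   89.9 108.3  90. ] [ 80.1 147.6 149.9]
{'centre': [0.6385, 0.2543, 0.1305], 'p': 0.93}
{'centre': [0.6341, 0.2569, 0.0294], 'p': 0.71}
```

View pics/crop5.png

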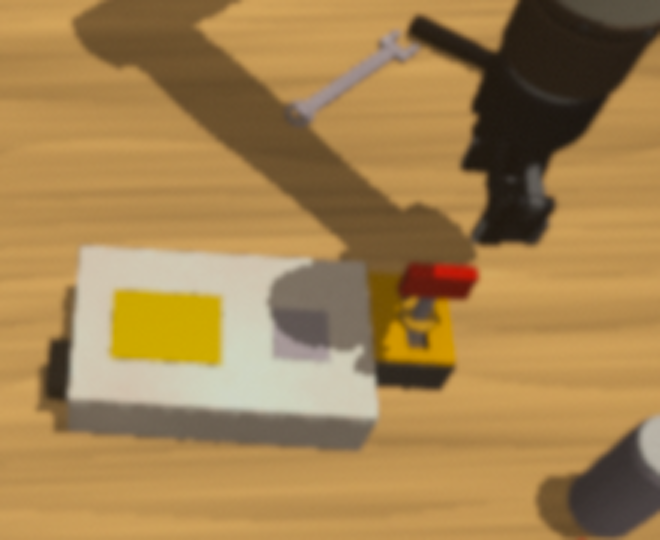

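Crop5 shows the drawer closed and the key seated on the ear at (420,300), upright with its handle across the slot. The head reads 29 mm above the bench, as it should. Handing in.

```bash
python3 -c "
from h import *
print(arm.finish_job())"
```

```text
the job is handed in; nothing more can be done
None
```

I handed the job in after about 53 s: all four punches lie flat in the drawer, the drawer is pushed home to its stop, and the T-key is seated in the ear and keeper slots, given a quarter turn and released. The judge's verdict was not returned.

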